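Put the retained samples away in the latched sample locker

TASK

Put all the bottles, jars and pots that stand on the right of the bench away in the white sample locker: lift the red gravity latch bar out of its catch and swing the gate wide open, draw the blue tray out by its post handle and stand everything upright in it. Then slide the tray fully home and swing the gate shut so that the latch bar drops back down into its catch; leave the wash bottle, the timer and the blue tape roll where they are.

Things in the scene. Friction and masses are not known exactly. Their poses are not given: they have to be found in the camera images.
- locker: white sample locker fixed to the bench; origin on the bench under its middle, x to its back, y to its left, z up. Offsets below are mm in this frame. Roofed part x -30 to 95, y -151 to 151, top 158 high; before it low cheeks (110 high) run forward to x -120, where the gate closes the front. Grey base plate 8 thick, x -285 to 95
- gate (a joint): gate angle, rad: 0 shut, grows as the free edge swings towards the robot and to the left, stops at 2.1. Clear panel in an aluminium frame, 278 long, 12 thick, 18 to 110 high; upright hinge at x -125, y 148 (locker frame). Stays where it is left (light friction). Shut, it is held by the latch bar behind the lip of the catch
- gate_hinge (a point): point on the gate's hinge axis at the height of the gate's top edge (110); its x points along the gate's inward normal and turns with the gate, -y runs along the gate to its free edge
- gate_edge (a point): top corner of the gate's free edge, 278 from the hinge
- gate_post (a point): top centre of the bare metal push post, a fixed round pin 14 across standing on the gate's top edge, 165 from the hinge, from 110 to 165 high; push the gate by it either way (a finger that presses on the latch tab instead keeps the bar from rising over the catch)
- latch (a joint): angle of the red latch bar, rad: 0 level (down), grows as its nose rises, stops at 0.6; falls back by its weight (130 g). From about 0.08 the nose clears the lip of the catch. If the gate is pushed shut with the bar down, the bar rides up the ramp by itself and drops behind the lip. It pivots on the gate's front, 120 from the hinge, 95 high, about the gate's normal
- latch_tab (a point): point in the red thumb tab standing on the latch bar: 155 high when down, the tab reaching from 105 to 170. A plate 34 wide along the gate and 10 thick, 240 from the gate's hinge, 16 in front of the gate's middle plane; pinch it from above across its thickness. Lifting turns it up and towards the hinge
- catch (a point): middle of the top of the lip of the dark steel catch that holds the latch bar: 99 high, on the right in front of the right cheek; the catch spans y -177 to -155, x -200 to -119, its ramp facing the front
- tray (a joint): travel of the tray out of the locker to the front, m: 0 fully home, 0.20 fully out; it slides stiffly (about 2 N) and stays where it is left. It comes out only when the gate is swung well open (the gate blocks it).
- tray_floor (a point): centre of the tray's inner floor, 15 high; axes as the locker's. Blue open tray, inside 130 (x) by 258 (y), rim 40 above this floor. Drawn fully out it stands clear of the roof and the cheeks.
- tray_handle (a point): top centre of the tray's black handle grip, 18 x 18 and 46 tall, upright on a bent rod in front of the tray: 112 high, 85 in front of the tray's middle. Clear of the roof, to be taken from above.
- blue_bottle: white plastic bottle with a blue screw cap, 104 tall; body 48 across up to 70, cap 29 across above that. Origin at the centre of its foot, z up its axis. 0.11 kg.
- red_bottle: white plastic bottle with a red screw cap; same size as the blue capped one, same origin
- oil_jar: glass jar of brown oil with a white screw lid, 124 tall, 60 across. Origin at the centre of its foot, z up its axis. 0.34 kg.
- orange_pot: squat white sample pot with an orange ribbed screw lid, 50 across, 56 tall (lid from 38 up). Origin at the centre of its foot, z up its axis. 0.12 kg
- green_pot: squat white sample pot with a green ribbed screw lid, 50 across, 56 tall (lid from 38 up). Origin at the centre of its foot, z up its axis. 0.12 kg
- wash_bottle: white squeeze wash bottle with a bent spout, 225 tall; bystander
- timer: small white laboratory timer, 70 x 70 x 21; bystander
- tape_roll: roll of blue tape lying flat, 68 across, 19 high; bystander
Not all that is in view belongs to the job. What is shaped like the blue_bottle but purple is not meant.

How it is judged:
By the outcome, as a careful person would: the job done as asked, in the order asked, and still so for the second after the job is handed in, with the robot touching nothing.
Of blue_bottle, red_bottle, oil_jar, orange_pot, green_pot only 3 to 4 are there at a start; the rules pass over those that are not, and their reading is None.
At some moment in a run one of orange_pot, green_pot may be knocked a few centimetres aside while the robot is not near it.
It also fails if it takes over 210 s, if anything falls off the work surface, if the arm or the gripper's body presses on something with over 40 N, if the wrist force passes 120 N, or if a joint passes its speed limit or range.

ROBOT

A 6-joint arm with a two-finger parallel gripper is mounted at the origin on a cart in front of the work surface, level with it; the furniture and walls round the work are solid. World frame = base frame: x ahead of the robot, y to its left, z up, the work surface at z = 0. Lengths are in m, angles in rad, forces in N, time in s.
With the tool pointing down it reaches from about 0.3 to 0.825 m from the base axis. Payload 5.4 kg.
Tool frame: the origin (TCP) lies midway between the tips of the shut fingers; the grasp point (between the pads) lies behind it (manip.grip_depth is the z of the grasp point in the tool frame, in m); z points along the fingers, y is the line along which they close (so a half turn about z gives the same grasp; the last joint's range is limited). The gripper opens to 92 mm and grips with 3 to 60 N. Pads are 20 mm wide; open, the fingers measure 128 mm over their backs; the gripper's body (75 mm by 189 mm) begins 69 mm behind the grasp point.
Start: joints at [0.93, 0.158, 1.597, -0, 1.386, -0.21], TCP at [0.24, 0.522, 0.215] pointing down, gripper open.
Joint ranges: [-2.91, 2.91], [-0.94, 2.29], [0.18, 2.7], [-1.29, 4.43], [0.17, 2.64], [-3, 3]. Speed limits (rad/s): [2.57, 2.57, 3.14, 3.14, 3.14, 3.14].

INTERFACE

Orientations are given as [roll, pitch, yaw] about the fixed x, y, z axes, in that order (R = Rz(yaw) Ry(pitch) Rx(roll)).
In Python, from bench import manip, viewer, models gives the robot as it stands.
- The arm moves only by the tool arm_command, never from a script. Its argument "increments" is a list of rows, each a list of 3 entries, a list of its own where there are three numbers: the shift along the tool's x, y, z in m, then the turn about the tool's z in rad, then the finger opening in m, from 0 to 0.0919. In form: [[[dx, dy, dz], spin, gripper], ...]. A call has 1 to 20 rows; each row is the pose to reach, as a shift and turn from the pose commanded when the call began, along the tool's axes at that moment; what a row does not reach only later rows make up. A row lasts 1/10 s, in which the tool goes at most 50 mm and 8.59 degrees, less where a joint would pass 70% of its speed; a pose out of reach is approached as far as the arm can. A call with a gripper value outside its range is refused whole. The fingers move at their own pace and stop on an object; the grip force is fixed at half the most. Time passes only in rows, so rows that repeat a pose let the fingers close. It gives the time, the measured TCP pose, the force, the opening and the grip force at its end, in the units of the state.
- manip.read_state(): the state, without advancing time (a new reading comes with each control period).
- viewer.grab_frame(name): name is "scene" or "side" or "wrist"; returns (picture, depth): 384x512x3 uint8, red, green, blue; 384x512 float32, m along the optical axis (not along the pixel's ray), 0 where there is no reading.
- viewer.get_calibration(name): a dict with "fx", "fy", "cx", "cy" (pixels), "rvec" (rotation vector, rad) and "tvec" (3), from world to camera coordinates, as OpenCV has them. Camera axes: x right, y down, z forward; pixel columns grow to the right and rows downward; lengths in m; the calibration is good to about 2 mm. A picture is of the moment at which its call begins: read the wrist's pose just before it. get_calibration takes no time and is no camera call; for the wrist camera it gives the pose at the moment of the call.
- manip.hand_in(): hands the job in; it is judged then, once.
Trained networks look in the newest picture that a camera, given by its name, has taken for a name from the list of things; names that differ only in an ending like _2 or _b are one class to them, and where a whole thing is asked for, a point or a joint stands for the part that bears it (a point fixed in the world has none). Each returns a list of dicts, best first, with "conf" (0 to 1); they miss things now and then, are a little off and sometimes report something else, mostly with a low value. They report only what shows in the picture. A call takes as long as a camera call. They do not tell look-alikes from the thing itself.
- models.silhouettes(camera, label): "pixels" (384x512 bool, what is visible of it) and "pixel" ([column, row] in pixels, amid what is visible of it).
- models.mark_of(camera, label): "pixel" ([column, row] in pixels: a listed point, or the origin of a listed thing).
The state is a dict: "clock": time; "qpos": joint angles; "joint_velocities": joint speeds; "effort": joint torques, N m; "tool_pos": TCP position; "ee_rot": TCP orientation; "wrist_force": force on the tool from outside, world axes, zero at the start; "ft_torque": the same for the moment, N m; "width": opening from 0.0 (shut) to 1.0 (fully open); "gripper_force": force on a finger pad.
Only numpy, scipy, OpenCV 4.12 (cv2) and the standard library are available. Lean on these libraries where they do the work, as an engineer would, in place of code of your own. Each camera call takes 0.05 s, during which the arm holds its last target. There are 200 camera calls.

## Working session

There is one attempt and no reset: what is moved stays moved. The work goes in short steps, Python scripts to look and compute and a tool call to move; the robot and the scene stay as the last step left them, time stands still between calls to the robot, and variables do not carry over. Pictures are saved under pics/ and viewed, at most 14 in all, crops included, and the job is handed in when it is done.

Besides the shell and the picture viewer there is one more tool, called after ">>>" in YAML: its name, and indented under it one key for each argument. arm_command: Moves the arm, as the interface text tells. Its arguments: {"type":"object","properties":{"increments":{"type":"array"}},"required":["increments"]}

```bash
mkdir -p pics
cat > h.py <<'E'
import numpy as np, cv2
from bench import manip, viewer, models
from scipy.spatial.transform import Rotation as R
def cal(n):
    c=viewer.get_calibration(n); K=np.array([[c['fx'],0,c['cx']],[0,c['fy'],c['cy']],[0,0,1]]); return K,cv2.Rodrigues(np.array(c['rvec'],float))[0],np.array(c['tvec'],float).ravel()
def ray(n,p):
    K,Rm,t=cal(n); d=Rm.T@np.linalg.inv(K)@np.array([p[0],p[1],1.]); return -Rm.T@t,d
def at_z(n,p,z):
    o,d=ray(n,p); return o+d*(z-o[2])/d[2]
def cloud(n,depth,mask):
    K,Rm,t=cal(n); v,u=np.nonzero(mask&(depth>0)); z=depth[v,u]
    P=np.c_[(u-K[0,2])/K[0,0]*z,(v-K[1,2])/K[1,1]*z,z]; return (P-t)@Rm
def proj(n,P):
    K,Rm,t=cal(n); q=K@(Rm@np.array(P)+t); return q[:2]/q[2]
def shot(n,f=None):
    im,d=viewer.grab_frame(n)
    if f: cv2.imwrite('pics/'+f+'.png',im[:,:,::-1])
    return im,d
E
python3 - <<'E'
from h import *
np.set_printoptions(precision=3,suppress=True)
s=manip.read_state(); print(s, manip.grip_depth)
for n in ['scene','side']:
    im,d=shot(n,n+'0')
    o,_=ray(n,(256,192)); print(n,'cam',o)
    for l in ['gate_hinge','gate_edge','gate_post','latch_tab','catch','tray_floor','tray_handle','locker']:
        for r in models.mark_of(n,l)[:2]:
            z={'gate_hinge':.11,'gate_edge':.11,'gate_post':.165,'latch_tab':.155,'catch':.099,'tray_floor':.015,'tray_handle':.112,'locker':0}[l]
            print(n,l,round(r['conf'],2),np.array(r['pixel']),at_z(n,r['pixel'],z))
    for l in ['blue_bottle','red_bottle','oil_jar','orange_pot','green_pot','wash_bottle','timer','tape_roll']:
        for r in models.silhouettes(n,l)[:3]:
            P=cloud(n,d,r['pixels']); 
            if len(P): print(n,l,round(r['conf'],2),np.array(r['pixel']),r['pixels'].sum(),'med',np.median(P,0),'max',np.percentile(P,98,0),'min',np.percentile(P,2,0))
        for r in models.mark_of(n,l)[:3]: print('   mark',round(r['conf'],2),at_z(n,r['pixel'],0))
print(manip.read_state()['clock'])
E
```

```text
{'clock': 0.0, 'qpos': array([ 0.93 ,  0.159,  1.598, -0.   ,  1.386, -0.21 ]), 'joint_velocities': array([-0.002,  0.   , -0.   , -0.001,  0.001,  0.001]), 'effort': array([ -0.   , -38.556, -32.211,   0.07 ,   0.038,  -0.   ]), 'tool_pos': array([0.24 , 0.522, 0.214]), 'ee_rot': array([-3.14 , -0.   ,  2.711]), 'wrist_force': array([-0.139, -0.992, -1.046]), 'ft_torque': array([-0.024,  0.022, -0.033]), 'gripper_force': 0.0, 'width': 0.9988252055818967} -0.0187
scene cam [-0.115 -0.49   1.075]
scene gate_hinge 0.9 [240.8 178.4] [0.601 0.143 0.11 ]
scene gate_edge 0.6 [297.7 214.2] [ 0.595 -0.114  0.11 ]
scene gate_post 0.93 [278.3 187.1] [ 0.61  -0.017  0.165]
scene latch_tab 0.59 [293.1 198.3] [ 0.608 -0.081  0.155]
scene latch_tab 0.46 [290.2 196.4] [ 0.609 -0.069  0.155]
scene catch 0.98 [307.  225.7] [ 0.582 -0.162  0.099]
scene tray_floor 0.84 [286.4 196.5] [0.71  0.007 0.015]
scene tray_handle 0.57 [274.3 186.1] [0.647 0.024 0.112]
scene locker 0.59 [291.5 196.5] [ 0.734 -0.002  0.   ]
scene locker 0.53 [292.2 198.9] [ 0.725 -0.011  0.   ]
scene blue_bottle 0.84 [305.1 282.7]
[... 3475 characters left out ...]
0.573 0.446 0.096] max [0.609 0.476 0.176] min [0.554 0.433 0.002]
   mark 0.76 [0.57  0.481 0.   ]
side timer 0.66 [373.5 275.6] 483 med [ 0.684 -0.347  0.018] max [ 0.722 -0.312  0.022] min [ 0.652 -0.381 -0.001]
   mark 0.59 [ 0.684 -0.345  0.   ]
   mark 0.58 [ 0.662 -0.096  0.   ]
   mark 0.42 [0.728 0.006 0.   ]
side tape_roll 0.63 [155.7 168.9] 242 med [0.469 0.426 0.013] max [0.499 0.459 0.021] min [ 0.436  0.396 -0.004]
side tape_roll 0.27 [270.6 211.4] 1708 med [ 0.595 -0.014  0.093] max [0.609 0.142 0.166] min [ 0.581 -0.152  0.008]
side tape_roll 0.24 [292.6 192.7] 2336 med [0.727 0.019 0.015] max [0.789 0.14  0.101] min [ 0.638 -0.097  0.01 ]
   mark 0.61 [0.482 0.441 0.   ]
2.5
```

Run:
```python
import cv2
im=cv2.imread('pics/side0.png'); cv2.imwrite('pics/side0z.png',cv2.resize(im[100:384,140:420],(788,800))[:600] if 0 else cv2.resize(im[100:384,120:420],(630,596),interpolation=cv2.INTER_CUBIC))
```

```text
(no output)
```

View pics/side0z.png

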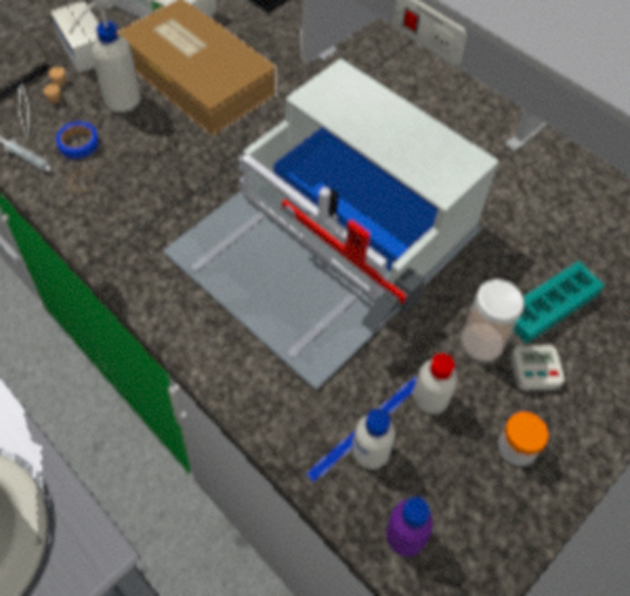

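The side view (scaled 2.1x, offset 120,100) shows the locker with its gate shut and the red latch tab near (290,215). Also present are the blue bottle, red bottle, oil jar and orange pot, with a purple look-alike at about (313,350). There is no green pot. Next I refine the locker pose.

```bash
cat >> h.py <<'E'
np.set_printoptions(precision=4,suppress=True)
def colorcloud(n,im,d,lo,hi,box):
    h=cv2.cvtColor(im,cv2.COLOR_RGB2HSV); m=cv2.inRange(h,lo,hi)>0
    P=cloud(n,d,m); b=np.array(box); return P[np.all((P>b[0])&(P<b[1]),1)]
E
python3 - <<'E'
from h import *
for n in ['scene','side']:
    im,d=shot(n)
    P=cloud(n,d,d>0)
    q=P[(abs(P[:,2]-.158)<.006)&(P[:,0]>.64)&(P[:,0]<.9)&(abs(P[:,1])<.2)]
    r=cv2.minAreaRect((q[:,:2]*1000).astype(np.float32)); print(n,'roof',len(q),r, q[:,2].mean())
    b=P[(abs(P[:,2]-.008)<.005)&(P[:,0]>.40)&(P[:,0]<.585)&(abs(P[:,1])<.17)]
    print('base front x', np.percentile(b[:,0],[.5,1,2]), 'y',np.percentile(b[:,1],[.5,99.5]))
    t=colorcloud(n,im,d,(0,150,80),(8,255,255),[[.54,-.2,.125],[.65,.1,.19]])
    print('tab',len(t),t.mean(0),np.percentile(t,[3,97],axis=0))
    t=colorcloud(n,im,d,(0,0,0),(180,255,60),[[.62,-.05,.08],[.68,.06,.125]]); print('handle',len(t),t.mean(0) if len(t) else 0,np.percentile(t,[3,97],axis=0) if len(t) else 0)
E
```

```text
scene roof 1949 ((758.678955078125, 11.061538696289062), (129.5663604736328, 302.4998474121094), 1.6139627695083618) 0.15641565568613006
base front x [0.4363 0.4395 0.4422] y [-0.1569  0.1606]
tab 61 [ 0.5853 -0.0899  0.1485] [[ 0.5815 -0.1021  0.1269]
 [ 0.5892 -0.0767  0.1701]]
handle 3 [ 0.6393 -0.0008  0.0975] [[ 0.6385 -0.0019  0.0891]
 [ 0.6405 -0.0002  0.1086]]
side roof 2998 ((757.7445678710938, 9.68853759765625), (127.96994018554688, 302.4700012207031), 2.228705644607544) 0.1565560008166413
base front x [0.4371 0.4395 0.4427] y [-0.1584  0.1584]
tab 73 [ 0.5843 -0.0906  0.1499] [[ 0.5822 -0.104   0.1258]
 [ 0.5875 -0.0761  0.1704]]
handle 30 [ 0.6362 -0.0002  0.1006] [[ 0.6307 -0.0043  0.0829]
 [ 0.6444  0.007   0.1122]]
```

```bash
cat >> h.py <<'E'
def inc(wps):
    """wps: list of (x,y,z,yaw) TCP; prints shift/spin from present pose (tool down)"""
    s=manip.read_state(); Rm=R.from_euler('xyz',s['ee_rot']).as_matrix(); y0=s['ee_rot'][2]
    for w in wps:
        d=Rm.T@(np.array(w[:3])-s['tool_pos']); sp=(y0-w[3]+np.pi)%(2*np.pi)-np.pi
        print([round(float(v),4) for v in d],round(float(sp),3))
def st():
    s=manip.read_state(); print(round(s['clock'],1),s['tool_pos'],s['ee_rot'],s['wrist_force'],s['width'])
L0=np.array([.7255,.009]); LY=.033
def loc(x,y):
    c,s_=np.cos(LY),np.sin(LY); return L0+np.array([c*x-s_*y,s_*x+c*y])
E
python3 - <<'E'
from h import *
print(loc(-.141,-.092),loc(-.125,.148))
x,y=.588,-.089
inc([(x,y,.26,1.604),(x,y,.20,1.604)])
E
```

```text
[ 0.5876 -0.0876] [0.5957 0.1528]
[-0.5715, -0.4103, -0.0454] 1.107
[-0.5715, -0.4103, 0.0146] 1.107
```

>>> arm_command:
  increments:
    - [[-0.5715,-0.4103,-0.0454],1.107,0.06]
    - [[-0.5715,-0.4103,-0.0454],1.107,0.06]
    - [[-0.5715,-0.4103,-0.0454],1.107,0.06]
    - [[-0.5715,-0.4103,-0.0454],1.107,0.06]
    - [[-0.5715,-0.4103,-0.0454],1.107,0.06]
    - [[-0.5715,-0.4103,-0.0454],1.107,0.06]
    - [[-0.5715,-0.4103,-0.0454],1.107,0.06]
    - [[-0.5715,-0.4103,-0.0454],1.107,0.06]
    - [[-0.5715,-0.4103,-0.0454],1.107,0.06]
    - [[-0.5715,-0.4103,-0.0454],1.107,0.06]
    - [[-0.5715,-0.4103,-0.0454],1.107,0.06]
    - [[-0.5715,-0.4103,-0.0454],1.107,0.06]
    - [[-0.5715,-0.4103,-0.0454],1.107,0.06]
    - [[-0.5715,-0.4103,-0.0454],1.107,0.06]
    - [[-0.5715,-0.4103,-0.0454],1.107,0.06]
    - [[-0.5715,-0.4103,-0.0454],1.107,0.06]
    - [[-0.5715,-0.4103,-0.0454],1.107,0.06]
    - [[-0.5715,-0.4103,-0.0454],1.107,0.06]

```text
clock: 4.4
tool_pos: [0.5876, -0.0875, 0.2601]
ee_rot: [-3.142, -0.0, 1.606]
wrist_force: [-0.0, 0.8, -0.2]
width: 0.652
gripper_force: 0.0
```

Run:
```python
from h import *
st()
im,d=shot('wrist','w1')
for l,z in [('latch_tab',.155),('gate_post',.165),('gate_edge',.11),('tray_handle',.112)]:
    for r in models.mark_of('wrist',l)[:2]: print(l,round(r['conf'],2),at_z('wrist',r['pixel'],z))
t=colorcloud('wrist',im,d,(0,150,60),(8,255,255),[[.54,-.2,.12],[.65,.1,.19]])
print('tab',len(t),t.mean(0),np.percentile(t,[3,97],axis=0))
q=t[t[:,2]>.16]; print(len(q),q.mean(0),np.percentile(q,[3,97],axis=0))
inc([(.588,-.089,.138,1.604)])
```

```text
4.4 [ 0.5876 -0.0875  0.2601] [-3.1415 -0.0003  1.6055] [-0.0206  0.7607 -0.2405] 0.6518958105558144
latch_tab 0.95 [ 0.5893 -0.0861  0.155 ]
gate_post 0.71 [ 0.6025 -0.012   0.165 ]
gate_post 0.59 [ 0.5809 -0.1324  0.165 ]
gate_edge 0.7 [ 0.6051 -0.1254  0.11  ]
tray_handle 0.97 [0.6422 0.005  0.112 ]
tab 485 [ 0.5896 -0.0842  0.1657] [[ 0.5855 -0.1024  0.1312]
 [ 0.5939 -0.0709  0.1715]]
418 [ 0.5897 -0.0863  0.1696] [[ 0.5855 -0.1027  0.1645]
 [ 0.594  -0.0711  0.1715]]
[-0.0007, 0.0, 0.1222] 0.001
```

View pics/w1.png

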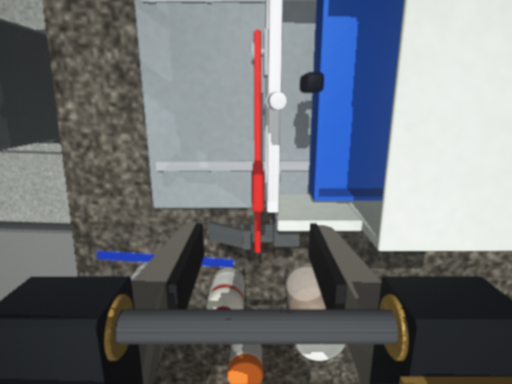

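Wrist view: tab top at about (258,185) between the fingers, push post at (278,100), handle at (312,82).

>>> arm_command:
  increments:
    - [[0.001,0.002,0.05],0,0.06]
    - [[0.001,0.002,0.1],0,0.06]
    - [[0.001,0.002,0.122],0,0.06]
    - [[0.001,0.002,0.122],0,0.06]
    - [[0.001,0.002,0.122],0,0.03]
    - [[0.001,0.002,0.122],0,0.0]
    - [[0.001,0.002,0.122],0,0.0]
    - [[0.001,0.002,0.122],0,0.0]
    - [[0.001,0.002,0.122],0,0.0]
    - [[0.001,0.002,0.122],0,0.0]
    - [[0.001,0.002,0.122],0,0.0]
    - [[0.001,0.002,0.122],0,0.0]

```text
clock: 5.85
tool_pos: [0.5892, -0.0881, 0.1382]
ee_rot: [-3.14, 0.0, 1.604]
wrist_force: [-6.4, -0.9, 4.5]
width: 0.108
gripper_force: 30.0
```

Run:
```python
from h import *
# lift about pivot then swing. hinge
H=loc(-.125,.148); s=manip.read_state(); st()
p=s['tool_pos'][:2]-H; yaw0=s['ee_rot'][2]
u=np.array([np.cos(LY-np.pi/2),np.sin(LY-np.pi/2)])  # along gate
# grasp point relative pivot: (240-120, 156-95)
r=np.array([.120,s['tool_pos'][2]+.0187-.095])
ws=[]
for a in (.1,.2,.25):
    q=R.from_euler('z',a).apply([r[0],r[1],0])[:2]-r
    ws.append((*(s['tool_pos'][:2]+u*q[0]),s['tool_pos'][2]+q[1],yaw0))
inc(ws); print()
b=np.array(ws[-1][:2])-H; z=ws[-1][2]
W=[]
for th in np.arange(.12,1.93,.12):
    c=R.from_euler('z',-th).apply([*b,0])[:2]+H
    W.append((*c,z,yaw0-th))
inc(W)
```

```text
5.8 [ 0.5892 -0.0881  0.1382] [-3.1395  0.0001  1.6042] [-6.364  -0.9085  4.5482] 0.10804057606378357
[0.0068, -0.0, -0.0117] 0.0
[0.0147, -0.0, -0.0226] 0.0
[0.019, -0.0001, -0.0278] 0.0

[0.0224, -0.0265, -0.0277] 0.12
[0.0288, -0.0523, -0.0277] 0.24
[0.0383, -0.0771, -0.0276] 0.36
[0.0508, -0.1007, -0.0276] 0.48
[0.0659, -0.1226, -0.0275] 0.6
[0.0836, -0.1425, -0.0275] 0.72
[0.1035, -0.1602, -0.0274] 0.84
[0.1254, -0.1753, -0.0274] 0.96
[0.1489, -0.1877, -0.0274] 1.08
[0.1738, -0.1972, -0.0274] 1.2
[0.1996, -0.2037, -0.0274] 1.32
[0.226, -0.207, -0.0274] 1.44
[0.2526, -0.2072, -0.0274] 1.56
[0.2791, -0.2041, -0.0274] 1.68
[0.305, -0.198, -0.0274] 1.8
[0.3299, -0.1887, -0.0274] 1.92
```

>>> arm_command:
  increments:
    - [[0.0068,0,-0.0117],0,0]
    - [[0.0147,0,-0.0226],0,0]
    - [[0.019,0,-0.0278],0,0]
    - [[0.019,0,-0.0278],0,0]
    - [[0.0224,-0.0265,-0.0278],0.12,0]
    - [[0.0288,-0.0523,-0.0278],0.24,0]
    - [[0.0383,-0.0771,-0.0278],0.36,0]
    - [[0.0383,-0.0771,-0.0278],0.36,0]

```text
clock: 6.65
tool_pos: [0.5101, -0.0507, 0.1666]
ee_rot: [3.141, -0.001, 1.243]
wrist_force: [0.2, -0.6, -3.3]
width: 0.104
gripper_force: 30.0
```

Run:
```python
from h import *
H=loc(-.125,.148); s=manip.read_state(); st()
print('radius',np.hypot(*(s['tool_pos'][:2]-H)))
b=s['tool_pos'][:2]-H; W=[]
for th in np.arange(.12,1.57,.12):
    W.append((*(R.from_euler('z',-th).apply([*b,0])[:2]+H),s['tool_pos'][2],s['ee_rot'][2]-th))
inc(W)
```

```text
6.7 [ 0.5101 -0.0507  0.1666] [ 3.1415 -0.0007  1.2425] [ 0.2497 -0.6016 -3.2833] 0.10350471706832258
radius 0.2207076923222565
[0.0034, -0.0262, -0.0] 0.12
[0.01, -0.0519, 0.0] 0.24
[0.0195, -0.0766, 0.0] 0.36
[0.032, -0.0999, 0.0] 0.48
[0.0471, -0.1216, 0.0] 0.6
[0.0648, -0.1414, 0.0] 0.72
[0.0847, -0.1588, 0.0] 0.84
[0.1065, -0.1738, 0.0001] 0.96
[0.13, -0.186, 0.0001] 1.08
[0.1547, -0.1954, 0.0001] 1.2
[0.1804, -0.2017, 0.0001] 1.32
[0.2067, -0.2049, 0.0001] 1.44
[0.2332, -0.2049, 0.0001] 1.56
```

Gate is moving with low force, so I continue the arc, then lower the bar and release.

>>> arm_command:
  increments:
    - [[0.0034,-0.0262,0],0.12,0]
    - [[0.01,-0.0519,0],0.24,0]
    - [[0.0195,-0.0766,0],0.36,0]
    - [[0.032,-0.0999,0],0.48,0]
    - [[0.0471,-0.1216,0],0.6,0]
    - [[0.0648,-0.1414,0],0.72,0]
    - [[0.0847,-0.1588,0],0.84,0]
    - [[0.1065,-0.1738,0],0.96,0]
    - [[0.13,-0.186,0],1.08,0]
    - [[0.1547,-0.1954,0],1.2,0]
    - [[0.1804,-0.2017,0],1.32,0]
    - [[0.2067,-0.2049,0],1.44,0]
    - [[0.2332,-0.2049,0],1.56,0]
    - [[0.2332,-0.2049,0],1.56,0]
    - [[0.2332,-0.2049,0],1.56,0.04]
    - [[0.2332,-0.2049,0],1.56,0.06]
    - [[0.2332,-0.2049,0],1.56,0.06]
    - [[0.2332,-0.2049,-0.05],1.56,0.06]
    - [[0.2332,-0.2049,-0.09],1.56,0.06]
    - [[0.2332,-0.2049,-0.09],1.56,0.06]

```text
clock: 8.65
tool_pos: [0.3962, 0.2352, 0.2625]
ee_rot: [-3.134, -0.01, -0.317]
wrist_force: [0.2, 0.1, -1.0]
width: 0.606
gripper_force: 0.0
```

Run:
```python
from h import *
st(); print(manip.read_state()['qpos'])
im,d=shot('side','s2'); 
for l,z in [('tray_handle',.112),('gate_edge',.11),('gate_post',.165)]:
    for r in models.mark_of('side',l)[:2]: print(l,round(r['conf'],2),at_z('side',r['pixel'],z))
hx=.642; hy=.005
inc([(hx,hy,.26,1.604),(hx,hy,.078,1.604)])
```

```text
8.7 [0.3962 0.2352 0.2625] [-3.1343 -0.0104 -0.3167] [ 0.2009  0.0925 -1.0361] 0.6064299669579039
[ 0.2723 -0.1885  1.8457  0.0002  1.4718  2.1598]
tray_handle 0.74 [0.6345 0.0073 0.112 ]
tray_handle 0.27 [ 0.592  -0.2891  0.112 ]
gate_edge 0.65 [0.3191 0.2342 0.11  ]
gate_post 0.95 [0.4326 0.2064 0.165 ]
[0.3089, 0.1399, -0.0059] -1.921
[0.3093, 0.1397, 0.1761] -1.921
```

View pics/s2.png

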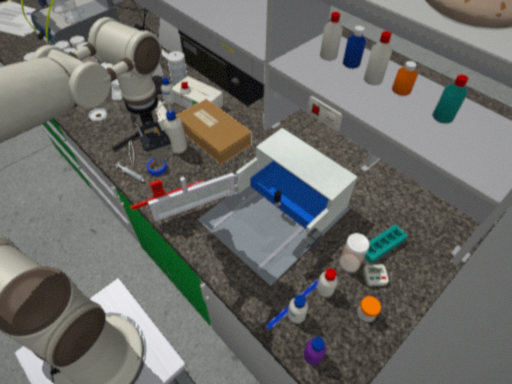

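The picture shows the gate swung to about 1.9 rad with the bar level on it, nothing else disturbed, and the handle at about (277,196). Next the handle, with the fingers closing along y to stay clear of the roof.

Run:
```python
from h import *
inc([(.640,.006,.26,.033),(.640,.006,.078,.033)])
```

```text
[0.3067, 0.1395, -0.0059] -0.35
[0.307, 0.1393, 0.1761] -0.35
```

>>> arm_command:
  increments:
    - [[0.3068,0.1395,0],-0.35,0.06]
    - [[0.3068,0.1395,0],-0.35,0.06]
    - [[0.3068,0.1395,0],-0.35,0.06]
    - [[0.3068,0.1395,0],-0.35,0.06]
    - [[0.3068,0.1395,0],-0.35,0.06]
    - [[0.3068,0.1395,0],-0.35,0.06]
    - [[0.3068,0.1395,0],-0.35,0.06]
    - [[0.3068,0.1395,0],-0.35,0.06]
    - [[0.3068,0.1395,0],-0.35,0.06]
    - [[0.3068,0.1395,0.05],-0.35,0.06]
    - [[0.3068,0.1395,0.06],-0.35,0.06]
    - [[0.3068,0.1395,0.06],-0.35,0.06]

```text
clock: 10.05
tool_pos: [0.638, 0.0079, 0.1929]
ee_rot: [-3.14, 0.007, 0.035]
wrist_force: [-0.8, -0.1, -0.1]
width: 0.652
gripper_force: 0.0
```

Run:
```python
from h import *
st()
im,d=shot('wrist')
for r in models.mark_of('wrist','tray_handle')[:2]: print(round(r['conf'],2),at_z('wrist',r['pixel'],.112))
t=colorcloud('wrist',im,d,(0,0,0),(180,255,70),[[.60,-.04,.10],[.69,.06,.12]]); print(len(t),t.mean(0),np.percentile(t,[3,97],axis=0))
inc([(.640,.006,.078,.033)])
```

```text
10.1 [0.638  0.0079 0.1929] [-3.14    0.0067  0.035 ] [-0.7569 -0.0512 -0.1115] 0.652191778680737
0.75 [0.64   0.0055 0.112 ]
457 [0.6455 0.0064 0.1143] [[ 0.637  -0.0017  0.1021]
 [ 0.6517  0.0143  0.1175]]
[-0.001, 0.001, 0.1192] 0.002
```

>>> arm_command:
  increments:
    - [[0.003,0.001,0.04],0,0.06]
    - [[0.003,0.001,0.08],0,0.06]
    - [[0.003,0.001,0.114],0,0.06]
    - [[0.003,0.001,0.114],0,0.04]
    - [[0.003,0.001,0.114],0,0.0]
    - [[0.003,0.001,0.114],0,0.0]
    - [[0.003,0.001,0.114],0,0.0]
    - [[0.003,0.001,0.114],0,0.0]
    - [[0.003,0.001,0.114],0,0.0]
    - [[0.003,0.001,0.114],0,0.0]
    - [[-0.03,0.001,0.114],0,0.0]
    - [[-0.06,0.001,0.114],0,0.0]
    - [[-0.09,0.001,0.114],0,0.0]
    - [[-0.12,0.001,0.114],0,0.0]
    - [[-0.15,0.001,0.114],0,0.0]
    - [[-0.175,0.001,0.114],0,0.0]
    - [[-0.19,0.001,0.114],0,0.0]
    - [[-0.199,0.001,0.114],0,0.0]
    - [[-0.199,0.001,0.114],0,0.0]

```text
clock: 12.05
tool_pos: [0.4468, 0.0002, 0.0841]
ee_rot: [-3.139, -0.015, 0.032]
wrist_force: [15.0, 9.9, -6.3]
width: 0.197
gripper_force: 30.0
```

>>> arm_command:
  increments:
    - [[0,0,0],0,0.03]
    - [[0,0,0],0,0.06]
    - [[0,0,0],0,0.06]
    - [[0,0,-0.05],0,0.06]
    - [[0,0,-0.1],0,0.06]
    - [[0,0,-0.15],0,0.08]
    - [[0,0,-0.18],0,0.08]
    - [[0,0,-0.18],0,0.08]

```text
clock: 12.85
tool_pos: [0.4445, -0.0022, 0.2672]
ee_rot: [3.138, -0.009, 0.034]
wrist_force: [0.6, 0.2, 0.2]
width: 0.857
gripper_force: 0.0
```

Run:
```python
from h import *
st()
im,d=shot('side','s3')
for l,z in [('tray_handle',.112),('tray_floor',.015)]:
    for r in models.mark_of('side',l)[:2]: print(l,round(r['conf'],2),at_z('side',r['pixel'],z))
P=colorcloud('side',im,d,(105,120,40),(125,255,255),[[.40,-.2,.005],[.69,.2,.07]])
r=P[P[:,2]>.045]; print('rim',cv2.minAreaRect((r[:,:2]*1000).astype(np.float32)))
for l in ['orange_pot','green_pot']:
  for r in models.silhouettes('side',l)[:2]:
    Q=cloud('side',d,r['pixels']); T=Q[Q[:,2]>.05]; print(l,r['conf'],len(T),(T.min(0)+T.max(0))/2, np.ptp(T,axis=0))
inc([(.585,-.395,.20,1.571)])
```

```text
12.8 [ 0.4445 -0.0022  0.2672] [ 3.1383 -0.0093  0.0337] [0.6311 0.1552 0.2372] 0.8570958660206289
tray_handle 0.62 [ 0.4448 -0.0006  0.112 ]
tray_floor 0.61 [ 0.5272 -0.0049  0.015 ]
tray_floor 0.61 [ 0.6519 -0.269   0.015 ]
rim ((526.6128540039062, 1.9862213134765625), (142.91497802734375, 270.7878112792969), 2.180706024169922)
orange_pot 0.66 288 [ 0.5811 -0.394   0.055 ] [0.0514 0.0494 0.0089]
orange_pot 0.57 513 [0.5072 0.0012 0.205 ] [0.1845 0.2723 0.31  ]
[0.1311, 0.3987, 0.0587] -1.537
```

>>> arm_command:
  increments:
    - [[0.131,0.3987,0.0],-1.537,0.085]
    - [[0.131,0.3987,0.0],-1.537,0.085]
    - [[0.131,0.3987,0.0],-1.537,0.085]
    - [[0.131,0.3987,0.0],-1.537,0.085]
    - [[0.131,0.3987,0.0],-1.537,0.085]
    - [[0.131,0.3987,0.0],-1.537,0.085]
    - [[0.131,0.3987,0.0],-1.537,0.085]
    - [[0.131,0.3987,0.0],-1.537,0.085]
    - [[0.131,0.3987,0.0],-1.537,0.085]
    - [[0.131,0.3987,0.0],-1.537,0.085]
    - [[0.131,0.3987,0.05],-1.537,0.085]
    - [[0.131,0.3987,0.06],-1.537,0.085]
    - [[0.131,0.3987,0.06],-1.537,0.085]

```text
clock: 14.4
tool_pos: [0.5843, -0.3934, 0.197]
ee_rot: [-3.135, -0.006, 1.569]
wrist_force: [-0.1, 0.5, -0.2]
width: 0.926
gripper_force: 0.0
```

```bash
cat >> h.py <<'E'
def top(cam,label,zlo,near,f=None):
    im,d=shot(cam,f)
    for r in models.silhouettes(cam,label)[:3]:
        Q=cloud(cam,d,r['pixels']); T=Q[(Q[:,2]>zlo)&(np.hypot(*(Q[:,:2]-near).T)<.09)]
        if len(T)>10:
            c,_=cv2.minEnclosingCircle((T[:,:2]*1000).astype(np.float32)); print(cam,label,round(r['conf'],2),len(T),(np.percentile(T,2,0)+np.percentile(T,98,0))/2,np.ptp(T,axis=0),'circ',c,_)
E
python3 - <<'E'
from h import *
st()
top('wrist','orange_pot',.05,(.583,-.395),'w4')
top('side','orange_pot',.05,(.583,-.395)); top('scene','orange_pot',.05,(.583,-.395))
inc([(.583,-.395,.028,1.571)])
E
```

```text
14.4 [ 0.5843 -0.3934  0.197 ] [-3.1348 -0.0064  1.5692] [-0.0717  0.4781 -0.1579] 0.9264505236126488
wrist orange_pot 0.88 2002 [ 0.5853 -0.3948  0.0597] [0.05   0.051  0.0138] circ (585.335205078125, -395.6268005371094) 25.645246505737305
side orange_pot 0.85 284 [ 0.5807 -0.3937  0.0547] [0.0472 0.0495 0.01  ] circ (581.5601806640625, -394.28125) 25.58782958984375
scene orange_pot 0.72 176 [ 0.5804 -0.3926  0.0544] [0.0476 0.0488 0.0101] circ (581.2581176757812, -392.2448425292969) 25.037429809570312
[0.0012, -0.0045, 0.1761] -0.0
```

>>> arm_command:
  increments:
    - [[-0.0015,0,0.05],0,0.085]
    - [[-0.0015,0,0.1],0,0.085]
    - [[-0.0015,0,0.14],0,0.085]
    - [[-0.0015,0,0.168],0,0.085]
    - [[-0.0015,0,0.168],0,0.085]
    - [[-0.0015,0,0.168],0,0.06]
    - [[-0.0015,0,0.168],0,0.03]
    - [[-0.0015,0,0.168],0,0.03]
    - [[-0.0015,0,0.168],0,0.03]
    - [[-0.0015,0,0.168],0,0.03]
    - [[-0.0015,0,0.168],0,0.03]

```text
clock: 15.8
tool_pos: [0.5867, -0.3974, 0.0353]
ee_rot: [3.141, 0.001, 1.571]
wrist_force: [-2.9, 0.0, 6.2]
width: 0.54
gripper_force: 30.0
```

Run:
```python
from h import *
st(); z=manip.read_state()['tool_pos'][2]
inc([(.584,-.395,.17,1.571),(.530,-.098,.17,1.604),(.530,-.098,z+.017,1.604)])
```

```text
15.8 [ 0.5867 -0.3974  0.0353] [3.1407 0.0013 1.5709] [-2.9327  0.0247  6.1925] 0.5399231646656222
[0.0023, -0.0026, -0.1348] -0.0
[0.2993, -0.0566, -0.1352] -0.033
[0.2994, -0.0567, -0.0174] -0.033
```

>>> arm_command:
  increments:
    - [[0,0,-0.03],0,0.03]
    - [[0,0,-0.07],0,0.03]
    - [[0,0,-0.11],0,0.03]
    - [[0,0,-0.14],0,0.03]
    - [[0.04,-0.008,-0.14],0,0.03]
    - [[0.08,-0.016,-0.14],-0.033,0.03]
    - [[0.12,-0.024,-0.14],-0.033,0.03]
    - [[0.16,-0.032,-0.14],-0.033,0.03]
    - [[0.2,-0.04,-0.14],-0.033,0.03]
    - [[0.24,-0.048,-0.14],-0.033,0.03]
    - [[0.28,-0.054,-0.14],-0.033,0.03]
    - [[0.2994,-0.0567,-0.14],-0.033,0.03]
    - [[0.2994,-0.0567,-0.14],-0.033,0.03]
    - [[0.2994,-0.0567,-0.14],-0.033,0.03]

```text
clock: 17.2
tool_pos: [0.5297, -0.0976, 0.1737]
ee_rot: [3.141, 0.0, 1.605]
wrist_force: [0.6, -0.1, -0.4]
width: 0.534
gripper_force: 30.0
```

Run:
```python
from h import *
st()
im,d=shot('wrist','w5')
inc([(.530,-.098,.0535,1.604)])
```

```text
17.2 [ 0.5297 -0.0976  0.1737] [3.1414 0.0005 1.6045] [ 0.553  -0.1049 -0.4122] 0.5342919666282312
[0.0002, 0.0002, 0.1203] -0.001
```

View pics/w5.png

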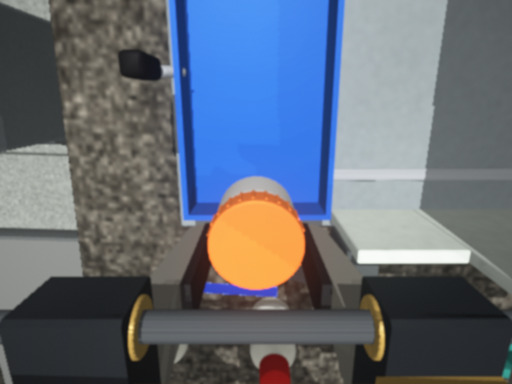

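The wrist picture shows the pot held upright, centred over the tray's near end (pot at about (255,240), tray end wall at row 215).

>>> arm_command:
  increments:
    - [[0.003,0,0.04],0,0.03]
    - [[0.003,0,0.08],0,0.03]
    - [[0.003,0,0.11],0,0.03]
    - [[0.003,0,0.121],0,0.03]
    - [[0.003,0,0.121],0,0.03]
    - [[0.003,0,0.121],0,0.03]
    - [[0.003,0,0.121],0,0.06]
    - [[0.003,0,0.121],0,0.065]
    - [[0.003,0,0.121],0,0.065]
    - [[0.003,0,0.1],0,0.065]
    - [[0.003,0,0.05],0,0.065]
    - [[0.003,0,0],0,0.065]
    - [[0.003,0,-0.05],0,0.065]
    - [[0.003,0,-0.05],0,0.065]

```text
clock: 18.65
tool_pos: [0.5339, -0.0961, 0.2329]
ee_rot: [3.127, 0.007, 1.604]
wrist_force: [0.8, 0.3, 0.8]
width: 0.704
gripper_force: 0.0
```

Run:
```python
from h import *
st()
top('wrist','orange_pot',.05,(.53,-.095))
for c in ('side','scene'): top(c,'orange_pot',.05,(.53,-.095)); top(c,'blue_bottle',.075,(.442,-.27)); top(c,'red_bottle',.075,(.55,-.275)); top(c,'oil_jar',.105,(.665,-.27))
inc([(.550,-.275,.22,1.571)])
```

```text
18.6 [ 0.5339 -0.0961  0.2329] [3.1271 0.0067 1.604 ] [0.7632 0.2703 0.765 ] 0.7039121585455107
wrist orange_pot 0.56 1807 [ 0.5252 -0.0872  0.0615] [0.0509 0.0516 0.0161] circ (525.0675659179688, -88.65571594238281) 26.008581161499023
side orange_pot 0.84 252 [ 0.5279 -0.0931  0.0628] [0.0471 0.0483 0.0241] circ (529.3748779296875, -92.17940521240234) 25.932294845581055
side blue_bottle 0.75 166 [ 0.4385 -0.2685  0.0901] [0.0311 0.0334 0.0304] circ (437.9054870605469, -268.372802734375) 16.872201919555664
side red_bottle 0.93 151 [ 0.5497 -0.2759  0.0903] [0.0321 0.0351 0.0316] circ (547.3109741210938, -277.2510986328125) 18.60445785522461
side oil_jar 0.56 360 [ 0.6637 -0.2709  0.1194] [0.0567 0.0569 0.0216] circ (665.1909790039062, -270.4926452636719) 29.66019058227539
scene orange_pot 0.48 180 [ 0.5293 -0.0923  0.0622] [0.0559 0.0625 0.0251] circ (523.8919677734375, -98.37466430664062) 37.923614501953125
scene blue_bottle 0.81 112 [ 0.4388 -0.267   0.0904] [0.0295 0.0331 0.0321] circ (439.2218933105469, -267.45501708984375) 16.74013900756836
scene red_bottle 0.75 108 [ 0.5506 -0.2721  0.0903] [0.0374 0.0337 0.0303] circ (550.0919189453125, -273.8711853027344) 19.01496696472168
scene oil_jar 0.56 234 [ 0.6639 -0.2704  0.1166] [0.0592 0.0568 0.0225] circ (665.0846557617188, -270.7357482910156) 30.44964599609375
[-0.1811, 0.0145, 0.0039] 0.033
```

>>> arm_command:
  increments:
    - [[-0.045,0.004,0],0,0.06]
    - [[-0.09,0.008,0],0,0.06]
    - [[-0.135,0.012,0],0,0.06]
    - [[-0.179,0.016,0],0.033,0.06]
    - [[-0.179,0.016,0],0.033,0.06]
    - [[-0.179,0.016,0],0.033,0.06]
    - [[-0.179,0.016,0.04],0.033,0.06]
    - [[-0.179,0.016,0.04],0.033,0.06]
    - [[-0.179,0.016,0.04],0.033,0.06]

```text
clock: 20.45
tool_pos: [0.551, -0.2711, 0.1835]
ee_rot: [-3.14, -0.002, 1.572]
wrist_force: [0.2, 0.0, 0.0]
width: 0.652
gripper_force: 0.0
```

Run:
```python
from h import *
st()
top('wrist','red_bottle',.095,(.55,-.275))
inc([(.55,-.274,.068,1.571)])
```

```text
20.4 [ 0.551  -0.2711  0.1835] [-3.1397 -0.0016  1.5724] [0.1601 0.0251 0.0204] 0.6518340845103291
wrist red_bottle 0.95 1032 [ 0.5543 -0.2726  0.1025] [0.0285 0.0281 0.0135] circ (554.384033203125, -273.5257568359375) 14.592552185058594
[-0.0014, -0.0024, 0.1177] 0.001
```

>>> arm_command:
  increments:
    - [[-0.002,0.0015,0.04],0,0.06]
    - [[-0.002,0.0015,0.08],0,0.06]
    - [[-0.002,0.0015,0.115],0,0.06]
    - [[-0.002,0.0015,0.115],0,0.06]
    - [[-0.002,0.0015,0.115],0,0.03]
    - [[-0.002,0.0015,0.115],0,0.01]
    - [[-0.002,0.0015,0.115],0,0.01]
    - [[-0.002,0.0015,0.115],0,0.01]
    - [[-0.002,0.0015,0.115],0,0.01]
    - [[-0.002,0.0015,0.115],0,0.01]
    - [[-0.002,0.0015,0.115],0,0.01]

```text
clock: 21.65
tool_pos: [0.5537, -0.2756, 0.0706]
ee_rot: [3.14, 0.002, 1.571]
wrist_force: [-1.6, 0.4, 6.6]
width: 0.31
gripper_force: 30.0
```

Run:
```python
from h import *
st(); z=manip.read_state()['tool_pos'][2]
# tray local targets
c=np.array([.527,.002])
for y in (-.038,.017,.082): print(y,c+np.array([-.036*y,y]))
t=c+np.array([-.036*-.038,-.038])
inc([(*t,z+.12,1.604),(*t,z+.016,1.604)])
```

```text
21.6 [ 0.5537 -0.2756  0.0706] [3.1399 0.0016 1.5708] [-1.5929  0.3705  6.6315] 0.3104416388003149
-0.038 [ 0.5284 -0.036 ]
0.017 [0.5264 0.019 ]
0.082 [0.524 0.084]
[0.2394, -0.0251, -0.1204] -0.033
[0.2396, -0.0253, -0.0164] -0.033
```

>>> arm_command:
  increments:
    - [[0,0,-0.04],0,0.01]
    - [[0,0,-0.08],0,0.01]
    - [[0,0,-0.13],0,0.01]
    - [[0.04,-0.004,-0.13],0,0.01]
    - [[0.08,-0.008,-0.13],-0.033,0.01]
    - [[0.12,-0.012,-0.13],-0.033,0.01]
    - [[0.16,-0.016,-0.13],-0.033,0.01]
    - [[0.2,-0.021,-0.13],-0.033,0.01]
    - [[0.23,-0.025,-0.13],-0.033,0.01]
    - [[0.2396,-0.0253,-0.13],-0.033,0.01]
    - [[0.2396,-0.0253,-0.13],-0.033,0.01]
    - [[0.2396,-0.0253,-0.1],-0.033,0.01]
    - [[0.2396,-0.0253,-0.06],-0.033,0.01]
    - [[0.2396,-0.0253,-0.03],-0.033,0.01]
    - [[0.2396,-0.0253,-0.016],-0.033,0.01]
    - [[0.2396,-0.0253,-0.016],-0.033,0.01]
    - [[0.2396,-0.0253,-0.016],-0.033,0.01]
    - [[0.2396,-0.0253,-0.016],-0.033,0.03]
    - [[0.2396,-0.0253,-0.016],-0.033,0.055]
    - [[0.2396,-0.0253,-0.016],-0.033,0.06]

```text
clock: 23.65
tool_pos: [0.5281, -0.0356, 0.0853]
ee_rot: [3.14, 0.0, 1.604]
wrist_force: [0.6, 0.4, 0.8]
width: 0.478
gripper_force: 0.6
```

>>> arm_command:
  increments:
    - [[0,0,-0.02],0,0.06]
    - [[0,0,-0.06],0,0.06]
    - [[0,0,-0.11],0,0.06]
    - [[0,0,-0.13],0,0.06]
    - [[0,0,-0.13],0,0.06]
    - [[0,0,-0.13],0,0.06]

```text
clock: 24.25
tool_pos: [0.5272, -0.0351, 0.214]
ee_rot: [-3.141, -0.0, 1.604]
wrist_force: [-0.4, 1.2, -1.0]
width: 0.655
gripper_force: 0.0
```

Run:
```python
from h import *
st()
top('wrist','red_bottle',.09,(.53,-.03)); 
for c in ('side','scene'): top(c,'red_bottle',.09,(.53,-.03)); top(c,'blue_bottle',.075,(.442,-.27)); top(c,'orange_pot',.05,(.53,-.09))
inc([(.441,-.268,.20,1.571)])
```

```text
24.2 [ 0.5272 -0.0351  0.214 ] [-3.1407 -0.0002  1.6038] [-0.3656  1.1888 -0.9796] 0.6549277983852764
wrist red_bottle 0.93 1127 [ 0.527  -0.0315  0.1047] [0.0336 0.0309 0.0302] circ (527.1585693359375, -32.7911262512207) 16.98974609375
side red_bottle 0.67 130 [ 0.5258 -0.0357  0.1051] [0.0339 0.0311 0.0322] circ (524.8159790039062, -36.48226547241211) 17.9271240234375
side blue_bottle 0.95 173 [ 0.438  -0.2682  0.0904] [0.0303 0.0355 0.031 ] circ (438.85821533203125, -267.25146484375) 19.730241775512695
side orange_pot 0.83 246 [ 0.5533 -0.1024  0.064 ] [0.0476 0.0504 0.0234] circ (554.53125, -101.48523712158203) 26.053434371948242
scene red_bottle 0.68 86 [ 0.5255 -0.0342  0.1059] [0.0294 0.0292 0.0318] circ (526.121826171875, -33.14341735839844) 16.9781494140625
scene blue_bottle 0.92 112 [ 0.4387 -0.2662  0.0908] [0.0301 0.031  0.0316] circ (438.9369812011719, -266.1612243652344) 16.48860740661621
scene orange_pot 0.58 172 [ 0.5536 -0.1014  0.0621] [0.0492 0.0465 0.0259] circ (552.6807861328125, -100.05441284179688) 26.831695556640625
[-0.2298, -0.0943, 0.0149] 0.033
```

>>> arm_command:
  increments:
    - [[-0.045,-0.017,0],0,0.06]
    - [[-0.09,-0.034,0],0,0.06]
    - [[-0.135,-0.055,0],0,0.06]
    - [[-0.18,-0.075,0],0.033,0.06]
    - [[-0.23,-0.094,0],0.033,0.06]
    - [[-0.23,-0.094,0],0.033,0.06]
    - [[-0.23,-0.094,0.03],0.033,0.06]
    - [[-0.23,-0.094,0.03],0.033,0.06]
    - [[-0.23,-0.094,0.03],0.033,0.06]

```text
clock: 25.85
tool_pos: [0.4412, -0.2671, 0.1846]
ee_rot: [-3.141, -0.001, 1.572]
wrist_force: [0.5, -0.1, 0.5]
width: 0.649
gripper_force: 0.0
```

Run:
```python
from h import *
st()
top('wrist','blue_bottle',.095,(.44,-.268),'w6')
inc([(.442,-.268,.068,1.571)])
```

```text
25.9 [ 0.4412 -0.2671  0.1846] [-3.1405 -0.0014  1.5717] [ 0.4957 -0.1334  0.5446] 0.6491569565549142
wrist blue_bottle 0.79 1037 [ 0.4409 -0.2664  0.1021] [0.0285 0.029  0.0124] circ (441.1098937988281, -267.1515197753906) 14.622336387634277
wrist blue_bottle 0.67 36 [ 0.4218 -0.2596  0.2376] [0.0201 0.0373 0.1022] circ (421.892578125, -259.722412109375) 21.041860580444336
[0.0, -0.0002, 0.118] 0.001
```

View pics/w6.png

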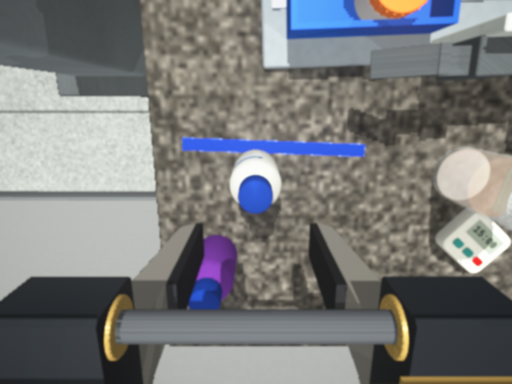

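The picture shows the white, blue-capped bottle at (255,185), centred between the fingers, with the purple look-alike at (215,270) well apart.

>>> arm_command:
  increments:
    - [[0,0,0.04],0,0.06]
    - [[0,0,0.08],0,0.06]
    - [[0,0,0.116],0,0.06]
    - [[0,0,0.116],0,0.06]
    - [[0,0,0.116],0,0.03]
    - [[0,0,0.116],0,0.01]
    - [[0,0,0.116],0,0.01]
    - [[0,0,0.116],0,0.01]
    - [[0,0,0.116],0,0.01]
    - [[0,0,0.116],0,0.01]
    - [[0,0,0.116],0,0.01]

```text
clock: 27.05
tool_pos: [0.4417, -0.2693, 0.0707]
ee_rot: [3.141, 0.002, 1.571]
wrist_force: [-3.6, 0.7, 7.9]
width: 0.308
gripper_force: 30.2
```

Run:
```python
from h import *
st(); z=manip.read_state()['tool_pos'][2]
t=(.5264,.021)
inc([(*t,z+.12,1.604),(*t,z+.016,1.604)])
```

```text
27.1 [ 0.4417 -0.2693  0.0707] [3.1409 0.0023 1.5711] [-3.5623  0.7002  7.8899] 0.3081749805275444
[0.29, 0.0849, -0.1206] -0.033
[0.2903, 0.0848, -0.0166] -0.033
```

>>> arm_command:
  increments:
    - [[0,0,-0.04],0,0.01]
    - [[0,0,-0.08],0,0.01]
    - [[0,0,-0.125],0,0.01]
    - [[0,0,-0.16],0,0.01]
    - [[0.04,0.012,-0.16],0,0.01]
    - [[0.08,0.024,-0.16],-0.033,0.01]
    - [[0.12,0.036,-0.16],-0.033,0.01]
    - [[0.16,0.048,-0.16],-0.033,0.01]
    - [[0.2,0.06,-0.16],-0.033,0.01]
    - [[0.24,0.072,-0.16],-0.033,0.01]
    - [[0.28,0.084,-0.16],-0.033,0.01]
    - [[0.2903,0.0848,-0.16],-0.033,0.01]
    - [[0.2903,0.0848,-0.16],-0.033,0.01]
    - [[0.2903,0.0848,-0.12],-0.033,0.01]
    - [[0.2903,0.0848,-0.08],-0.033,0.01]
    - [[0.2903,0.0848,-0.04],-0.033,0.01]
    - [[0.2903,0.0848,-0.016],-0.033,0.01]
    - [[0.2903,0.0848,-0.016],-0.033,0.01]
    - [[0.2903,0.0848,-0.016],-0.033,0.01]

```text
clock: 28.95
tool_pos: [0.5263, 0.0203, 0.0853]
ee_rot: [3.141, 0.001, 1.602]
wrist_force: [-0.5, 0.5, -0.6]
width: 0.31
gripper_force: 51.9
```

>>> arm_command:
  increments:
    - [[0,0,0],0,0.03]
    - [[0,0,0],0,0.06]
    - [[0,0,0],0,0.06]
    - [[0,0,-0.02],0,0.06]
    - [[0,0,-0.06],0,0.06]
    - [[0,0,-0.11],0,0.06]
    - [[0,0,-0.14],0,0.06]
    - [[0,0,-0.14],0,0.085]
    - [[0,0,-0.14],0,0.085]

```text
clock: 29.85
tool_pos: [0.5259, 0.0222, 0.2246]
ee_rot: [-3.142, 0.0, 1.604]
wrist_force: [-0.3, -0.1, -0.1]
width: 0.805
gripper_force: 0.0
```

Run:
```python
from h import *
st()
top('wrist','blue_bottle',.09,(.53,.02)); 
for c in ('side',): top(c,'red_bottle',.09,(.53,-.03)); top(c,'blue_bottle',.09,(.53,.02)); top(c,'orange_pot',.05,(.55,-.1)); top(c,'oil_jar',.11,(.665,-.27))
inc([(.664,-.2705,.22,1.571)])
```

```text
29.9 [0.5259 0.0222 0.2246] [-3.1415  0.      1.6039] [-0.2723 -0.0791 -0.0703] 0.8053912090617044
wrist blue_bottle 0.92 1019 [0.5243 0.0251 0.1045] [0.0315 0.0307 0.0297] circ (524.0609741210938, 25.55417251586914) 16.053497314453125
side red_bottle 0.68 118 [ 0.5317 -0.0361  0.1049] [0.0311 0.0306 0.0315] circ (531.518798828125, -35.63432693481445) 16.661792755126953
side blue_bottle 0.66 111 [0.5229 0.0201 0.1051] [0.0284 0.0288 0.0299] circ (520.754638671875, 20.776235580444336) 16.632295608520508
side orange_pot 0.75 238 [ 0.5592 -0.1023  0.0621] [0.0477 0.0498 0.024 ] circ (559.4768676757812, -103.63177490234375) 27.441856384277344
side orange_pot 0.7 520 [ 0.551  -0.1116  0.08  ] [0.1577 0.1414 0.0622] circ (550.3298950195312, -100.38235473632812) 89.33457946777344
side oil_jar 0.85 368 [ 0.6645 -0.2712  0.1192] [0.0601 0.0572 0.0175] circ (666.2291259765625, -270.71881103515625) 30.475419998168945
[-0.2971, 0.1284, 0.0043] 0.033
```

>>> arm_command:
  increments:
    - [[-0.05,0.02,-0.01],0,0.09]
    - [[-0.1,0.042,-0.01],0,0.09]
    - [[-0.14,0.06,-0.01],0,0.09]
    - [[-0.18,0.08,-0.01],0.033,0.09]
    - [[-0.22,0.097,-0.01],0.033,0.09]
    - [[-0.26,0.115,-0.01],0.033,0.09]
    - [[-0.293,0.129,-0.01],0.033,0.09]
    - [[-0.293,0.129,-0.01],0.033,0.09]
    - [[-0.293,0.129,0.01],0.033,0.09]
    - [[-0.293,0.129,0.01],0.033,0.09]
    - [[-0.293,0.129,0.01],0.033,0.09]

```text
clock: 31.45
tool_pos: [0.6643, -0.2655, 0.2145]
ee_rot: [-3.14, -0.001, 1.571]
wrist_force: [0.5, 0.2, 0.2]
width: 0.978
gripper_force: 0.0
```

Run:
```python
from h import *
st()
top('wrist','oil_jar',.115,(.665,-.27),'w7')
im,d=shot('side','s7')
P=colorcloud('side',im,d,(105,120,40),(125,255,255),[[.40,-.2,.005],[.69,.2,.062]])
r=P[P[:,2]>.045]; print('rim',cv2.minAreaRect((r[:,:2]*1000).astype(np.float32)))
inc([(.6655,-.2705,.081,1.571)])
```

```text
31.4 [ 0.6643 -0.2655  0.2145] [-3.1403 -0.0009  1.5715] [0.5191 0.2042 0.1993] 0.9782504851033387
wrist oil_jar 0.74 3782 [ 0.6678 -0.2682  0.122 ] [0.0592 0.0583 0.0136] circ (667.7728881835938, -269.50115966796875) 29.957521438598633
rim ((542.5435791015625, 2.061431884765625), (144.04617309570312, 270.6480712890625), 1.8332442045211792)
[-0.0043, 0.0003, 0.1352] 0.0
```

View pics/s7.png

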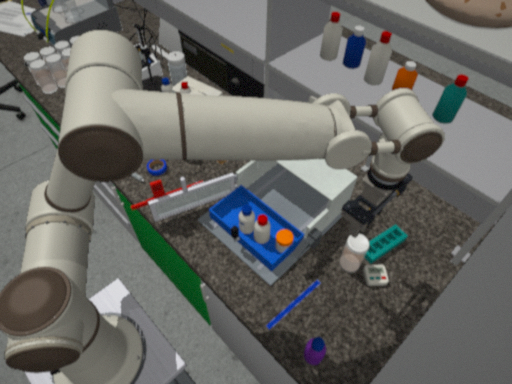

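The side view shows three items upright in the tray near (262,228), the jar at (353,253), and the tray about 16 mm inward of fully out. That still leaves room. Now the jar.

>>> arm_command:
  increments:
    - [[-0.004,0.002,0],0,0.0919]
    - [[-0.004,0.002,0.04],0,0.0919]
    - [[-0.004,0.002,0.08],0,0.0919]
    - [[-0.004,0.002,0.11],0,0.0919]
    - [[-0.004,0.002,0.133],0,0.0919]
    - [[-0.004,0.002,0.133],0,0.0919]
    - [[-0.004,0.002,0.133],0,0.07]
    - [[-0.004,0.002,0.133],0,0.03]
    - [[-0.004,0.002,0.133],0,0.03]
    - [[-0.004,0.002,0.133],0,0.03]
    - [[-0.004,0.002,0.133],0,0.03]
    - [[-0.004,0.002,0.133],0,0.03]

```text
clock: 32.8
tool_pos: [0.6672, -0.2709, 0.0833]
ee_rot: [3.14, 0.001, 1.571]
wrist_force: [-1.9, -0.3, 6.5]
width: 0.654
gripper_force: 30.0
```

Run:
```python
from h import *
st(); z=manip.read_state()['tool_pos'][2]
im,d=shot('side')
P=colorcloud('side',im,d,(105,120,40),(125,255,255),[[.40,-.2,.005],[.69,.2,.062]])
r=P[P[:,2]>.045]; print('rim',cv2.minAreaRect((r[:,:2]*1000).astype(np.float32)))
t=(.537,.086)
inc([(*t,z+.12,1.604),(*t,z+.016,1.604)])
```

```text
32.8 [ 0.6672 -0.2709  0.0833] [3.14   0.0011 1.5708] [-1.8781 -0.3022  6.4818] 0.6537078452552579
rim ((542.7705688476562, 2.0536956787109375), (143.51698303222656, 270.0289306640625), 1.7356411218643188)
[0.3568, -0.1301, -0.1206] -0.033
[0.3569, -0.1302, -0.0166] -0.033
```

>>> arm_command:
  increments:
    - [[0,0,-0.04],0,0.03]
    - [[0,0,-0.08],0,0.03]
    - [[0,0,-0.125],0,0.03]
    - [[0,0,-0.17],0,0.03]
    - [[0,0,-0.17],0,0.03]
    - [[0.04,-0.015,-0.17],0,0.03]
    - [[0.08,-0.03,-0.17],-0.033,0.03]
    - [[0.12,-0.045,-0.17],-0.033,0.03]
    - [[0.16,-0.06,-0.17],-0.033,0.03]
    - [[0.2,-0.074,-0.17],-0.033,0.03]
    - [[0.24,-0.088,-0.17],-0.033,0.03]
    - [[0.28,-0.103,-0.17],-0.033,0.03]
    - [[0.32,-0.117,-0.17],-0.033,0.03]
    - [[0.357,-0.13,-0.17],-0.033,0.03]
    - [[0.357,-0.13,-0.17],-0.033,0.03]
    - [[0.357,-0.13,-0.17],-0.033,0.03]

```text
clock: 34.45
tool_pos: [0.5355, 0.0871, 0.2497]
ee_rot: [-3.138, 0.0, 1.606]
wrist_force: [-0.1, -0.0, -3.7]
width: 0.655
gripper_force: 30.0
```

Run:
```python
from h import *
st()
im,d=shot('side')
P=colorcloud('side',im,d,(105,120,40),(125,255,255),[[.40,-.2,.005],[.69,.2,.062]])
r=P[P[:,2]>.045]; print('rim',cv2.minAreaRect((r[:,:2]*1000).astype(np.float32)))
shot('wrist','w8')
inc([(.537,.086,.1,1.604)])
```

```text
34.5 [0.5355 0.0871 0.2497] [-3.1384  0.0002  1.6056] [-0.0775 -0.0307 -3.712 ] 0.6547728623989508
rim ((542.59375, 1.666595458984375), (143.08193969726562, 269.5134582519531), 1.5425565242767334)
[0.0003, 0.001, 0.1504] -0.001
```

View pics/w8.png

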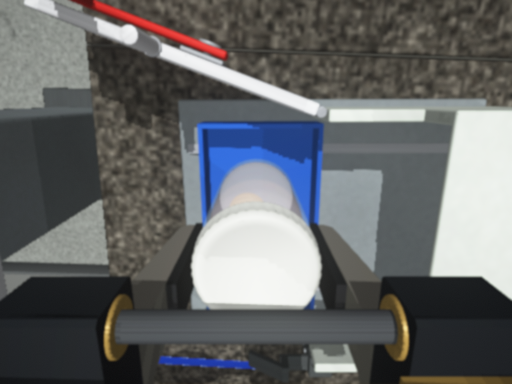

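The wrist view shows the jar foot near (255,175), inside the tray end (wall at row 125). Lowering it.

>>> arm_command:
  increments:
    - [[0,0.002,0.04],0,0.03]
    - [[0,0.002,0.08],0,0.03]
    - [[0,0.002,0.115],0,0.03]
    - [[0,0.002,0.135],0,0.03]
    - [[0,0.002,0.15],0,0.03]
    - [[0,0.002,0.15],0,0.03]
    - [[0,0.002,0.15],0,0.03]
    - [[0,0.002,0.15],0,0.06]
    - [[0,0.002,0.15],0,0.075]
    - [[0,0.002,0.15],0,0.075]
    - [[0,0.002,0.13],0,0.075]
    - [[0,0.002,0.09],0,0.075]
    - [[0,0.002,0.04],0,0.075]
    - [[0,0.002,-0.01],0,0.075]
    - [[0,0.002,-0.01],0,0.075]

```text
clock: 36.05
tool_pos: [0.5432, 0.0865, 0.2717]
ee_rot: [3.125, 0.002, 1.604]
wrist_force: [1.2, -0.1, 0.5]
width: 0.818
gripper_force: 0.0
```

Run:
```python
from h import *
st()
im,d=shot('scene','c9')
im,d=shot('side','s9')
P=colorcloud('side',im,d,(105,120,40),(125,255,255),[[.40,-.2,.005],[.69,.2,.062]])
r=P[P[:,2]>.045]; print('rim',cv2.minAreaRect((r[:,:2]*1000).astype(np.float32)))
for l,z in [('tray_handle',.112)]:
  for n in('side','scene'):
    for r in models.mark_of(n,l)[:2]: print(l,round(r['conf'],2),at_z(n,r['pixel'],z))
t=colorcloud('side',im,d,(0,0,0),(180,255,60),[[.42,-.05,.09],[.51,.06,.125]]); print('handle',len(t),t.mean(0) if len(t) else 0)
z=cv2.resize(im[150:290,170:330],(800,600)); 
cv2.imwrite('pics/s9z.png',cv2.resize(im[150:270,180:340],(800,600),interpolation=cv2.INTER_CUBIC)[:,:,::-1])
inc([(.457,-.001,.26,.033)])
```

```text
36.0 [0.5432 0.0865 0.2717] [3.1245 0.0015 1.6041] [ 1.239  -0.0914  0.5086] 0.8183636861556892
rim ((542.5924682617188, 2.1728973388671875), (142.7083740234375, 269.91937255859375), 1.9258322715759277)
tray_handle 0.65 [0.4524 0.0022 0.112 ]
handle 48 [ 0.4541 -0.0046  0.1036]
[-0.0849, -0.0839, 0.0009] 1.571
```

View pics/s9z.png

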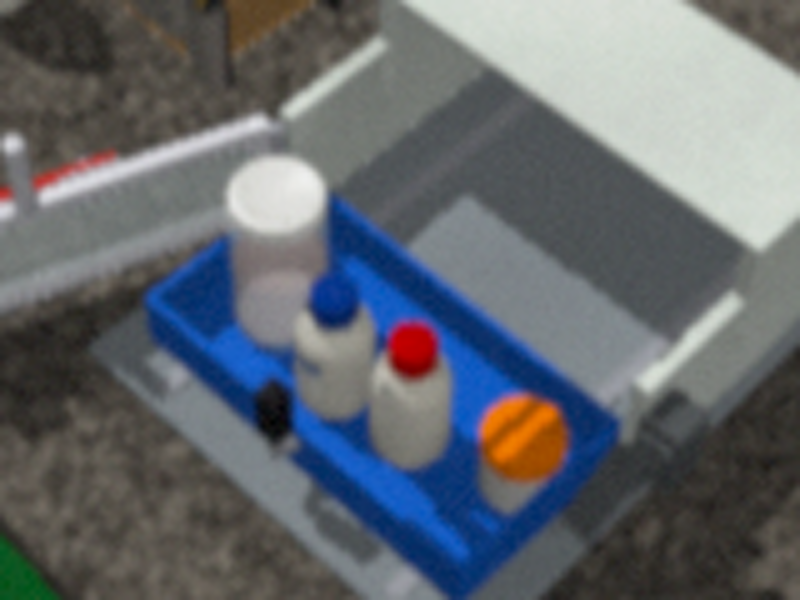

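All four stand upright in the tray, and the black handle shows at about (272,410) in the crop. Next, take the handle and push home.

>>> arm_command:
  increments:
    - [[-0.04,-0.04,0],0.4,0.06]
    - [[-0.084,-0.084,0],1.0,0.06]
    - [[-0.084,-0.084,0],1.571,0.06]
    - [[-0.084,-0.084,0],1.571,0.06]
    - [[-0.084,-0.084,0],1.571,0.06]
    - [[-0.084,-0.084,0],1.571,0.06]
    - [[-0.084,-0.084,0],1.571,0.06]
    - [[-0.084,-0.084,0],1.571,0.06]
    - [[-0.084,-0.084,0],1.571,0.06]
    - [[-0.084,-0.084,0],1.571,0.06]
    - [[-0.084,-0.084,0],1.571,0.06]
    - [[-0.084,-0.084,0],1.571,0.06]
    - [[-0.084,-0.084,0.04],1.571,0.06]
    - [[-0.084,-0.084,0.07],1.571,0.06]
    - [[-0.084,-0.084,0.07],1.571,0.06]
    - [[-0.084,-0.084,0.07],1.571,0.06]

```text
clock: 37.85
tool_pos: [0.457, 0.0, 0.1915]
ee_rot: [-3.141, 0.002, 0.034]
wrist_force: [0.9, 0.5, 1.1]
width: 0.654
gripper_force: 0.0
```

Run:
```python
from h import *
st()
im,d=shot('wrist')
for r in models.mark_of('wrist','tray_handle')[:2]: print(round(r['conf'],2),at_z('wrist',r['pixel'],.112))
t=colorcloud('wrist',im,d,(0,0,0),(180,255,70),[[.42,-.04,.09],[.50,.05,.125]]); print(len(t),t.mean(0),np.percentile(t,[3,97],axis=0))
inc([(.457,-.001,.080,.033)])
```

```text
37.9 [0.457  0.     0.1915] [-3.141   0.0017  0.0339] [0.9011 0.5105 1.0625] 0.6535190449086679
0.84 [ 0.4589 -0.0009  0.112 ]
543 [0.4627 0.0006 0.1107] [[ 0.4531 -0.0076  0.0936]
 [ 0.4692  0.0085  0.115 ]]
[-0.0018, 0.0005, 0.1135] 0.0
```

>>> arm_command:
  increments:
    - [[0.003,0,0.04],0,0.06]
    - [[0.003,0,0.08],0,0.06]
    - [[0.003,0,0.111],0,0.06]
    - [[0.003,0,0.111],0,0.06]
    - [[0.003,0,0.111],0,0.03]
    - [[0.003,0,0.111],0,0]
    - [[0.003,0,0.111],0,0]
    - [[0.003,0,0.111],0,0]
    - [[0.003,0,0.111],0,0]
    - [[0.003,0,0.111],0,0]
    - [[0.008,0,0.111],0,0]
    - [[0.016,0,0.111],0,0]
    - [[0.026,0,0.111],0,0]
    - [[0.038,0,0.111],0,0]
    - [[0.05,0,0.111],0,0]
    - [[0.062,0,0.111],0,0]
    - [[0.074,0,0.111],0,0]
    - [[0.084,0,0.111],0,0]
    - [[0.09,0,0.111],0,0]

```text
clock: 39.85
tool_pos: [0.5482, 0.004, 0.0814]
ee_rot: [-3.14, -0.0, 0.033]
wrist_force: [-2.6, 4.8, 6.1]
width: 0.195
gripper_force: 30.0
```

>>> arm_command:
  increments:
    - [[0.005,0,0],0,0]
    - [[0.013,0,0],0,0]
    - [[0.025,0,0],0,0]
    - [[0.037,0,0],0,0]
    - [[0.049,0,0],0,0]
    - [[0.061,0,0],0,0]
    - [[0.073,0,0],0,0]
    - [[0.083,0,0],0,0]
    - [[0.09,0,0],0,0]
    - [[0.094,0,0],0,0]
    - [[0.097,0,0],0,0]
    - [[0.099,0,0],0,0]
    - [[0.099,0,0],0,0]

```text
clock: 41.15
tool_pos: [0.6442, 0.0075, 0.0814]
ee_rot: [-3.14, 0.006, 0.034]
wrist_force: [-11.5, 5.0, 10.9]
width: 0.191
gripper_force: 30.0
```

>>> arm_command:
  increments:
    - [[0.002,0,0],0,0]
    - [[0.002,0,0],0,0]
    - [[0.002,0,0],0,0.03]
    - [[0.002,0,0],0,0.06]
    - [[0.002,0,0],0,0.06]
    - [[0.002,0,-0.04],0,0.06]
    - [[0.002,0,-0.09],0,0.06]
    - [[0.002,0,-0.14],0,0.06]
    - [[0.002,0,-0.18],0,0.06]
    - [[0.002,0,-0.18],0,0.06]

```text
clock: 42.15
tool_pos: [0.6521, 0.0054, 0.2693]
ee_rot: [3.139, -0.014, 0.033]
wrist_force: [0.2, -1.3, -0.0]
width: 0.658
gripper_force: 0.0
```

Run:
```python
from h import *
st()
im,d=shot('wrist')
for r in models.mark_of('wrist','tray_handle')[:2]: print(round(r['conf'],2),at_z('wrist',r['pixel'],.112))
t=colorcloud('wrist',im,d,(0,0,0),(180,255,70),[[.60,-.04,.09],[.69,.05,.125]]); print(len(t),t.mean(0),np.percentile(t,[3,97],axis=0))
im,d=shot('side','s10'); cv2.imwrite('pics/s10z.png',cv2.resize(im[120:270,140:340],(800,600),interpolation=cv2.INTER_CUBIC)[:,:,::-1])
for n in('side','scene'):
    if n=='scene': shot(n)
    for l in('gate_post','gate_edge'):
      for r in models.mark_of(n,l)[:1]: print(l,round(r['conf'],2),at_z(n,r['pixel'],.165 if l=='gate_post' else .11))
```

```text
42.1 [0.6521 0.0054 0.2693] [ 3.1385 -0.014   0.0326] [ 0.1974 -1.329  -0.0101] 0.6576543080910898
0.77 [0.6382 0.0102 0.112 ]
0.27 [0.5958 0.149  0.112 ]
263 [0.6391 0.0083 0.1031] [[0.6308 0.0008 0.0935]
 [0.6456 0.0159 0.1061]]
gate_post 0.63 [0.4306 0.2172 0.165 ]
gate_edge 0.58 [0.3345 0.2362 0.11  ]
gate_post 0.77 [0.4538 0.2079 0.165 ]
gate_edge 0.75 [ 0.6041 -0.3568  0.11  ]
```

View pics/s10z.png

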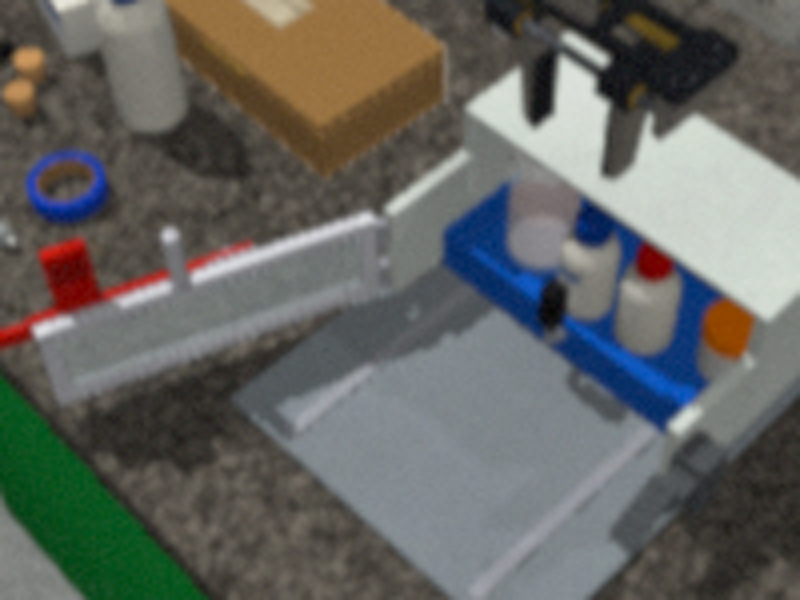

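The picture shows the four items upright under the roof, the tray apparently home, and the gate still open at left (post at about (172,255) in the crop). I check home position against the earlier image s2, taken with the tray untouched, and measure the gate angle.

Run:
```python
from h import *
for f in('s2','s10'):
    im=cv2.imread(f'pics/{f}.png')[:,:,::-1].copy(); h=cv2.cvtColor(im,cv2.COLOR_RGB2HSV)
    m=(h[:,:,2]<60); m[:185]=0;m[210:]=0;m[:,:265]=0;m[:,292:]=0
    print(f,m.sum(),np.argwhere(m).mean(0)); 
    b=(cv2.inRange(h,(105,150,40),(125,255,255))>0)&(h[:,:,2]>0); b[:160]=0;b[240:]=0;b[:,:235]=0;b[:,340:]=0
    a=np.argwhere(b); print(a.min(0),a.max(0), [int(a[a[:,1]==c][:,0].max()) for c in (255,262,268,290,300,306)])
# px per mm along x at handle
print(proj('side',(.640,.006,.1)),proj('side',(.635,.006,.1)))
H=loc(-.125,.148)
for th in (1.8,1.87,1.95): 
    p=H+.165*np.array([np.cos(LY-np.pi/2-th),np.sin(LY-np.pi/2-th)]); print(th,p,proj('side',(*p,.165)))
im,d=shot('side')
P=cloud('side',d,d>0); q=P[(P[:,2]>.125)&(P[:,2]<.172)&(P[:,0]>.40)&(P[:,0]<.48)&(P[:,1]>.17)&(P[:,1]<.25)]; print(len(q),np.median(q,0) if len(q) else 0, q.max(0) if len(q) else 0)
```

```text
s2 59 [196.4068 276.9322]
[161 251] [227 327] [189, 194, 199, 216, 223, 224]
s10 59 [195.8983 277.6441]
[167 251] [226 318] [188, 194, 198, 215, 222, 224]
[277.6471 194.1244] [276.4939 195.0094]
1.8 [0.4339 0.185 ] [184.4112 182.8416]
1.87 [0.4365 0.1962] [182.7983 180.1737]
1.95 [0.4405 0.2088] [181.2968 177.0417]
52 [0.4367 0.1995 0.1505] [0.4445 0.2072 0.1645]
```

Run:
```python
from h import *
H=loc(-.125,.148); p=np.array([.438,.201]); v=p-H; print('r',np.hypot(*v),'th',LY-np.pi/2-np.arctan2(v[1],v[0])+2*np.pi*0)
st(); inc([(*p,.24,-.296)])
```

```text
r 0.1648885890540476 th -4.382707916998614
42.6 [0.6478 0.0062 0.2594] [-3.1411  0.0023  0.0328] [ 0.3918  0.1817 -0.1329] 0.6501308519184423
[-0.2033, -0.2016, 0.0199] 0.329
```

>>> arm_command:
  increments:
    - [[-0.04,-0.04,0],0.08,0.05]
    - [[-0.08,-0.08,0.01],0.16,0.05]
    - [[-0.12,-0.12,0.015],0.25,0.05]
    - [[-0.16,-0.16,0.02],0.329,0.05]
    - [[-0.203,-0.2016,0.02],0.329,0.05]
    - [[-0.203,-0.2016,0.02],0.329,0.05]
    - [[-0.203,-0.2016,0.02],0.329,0.05]
    - [[-0.203,-0.2016,0.02],0.329,0.05]
    - [[-0.203,-0.2016,0.02],0.329,0.05]

```text
clock: 43.5
tool_pos: [0.4397, 0.2003, 0.2408]
ee_rot: [3.141, -0.0, -0.297]
wrist_force: [-0.4, -1.0, -0.1]
width: 0.546
gripper_force: 0.0
```

Run:
```python
from h import *
st()
im,d=shot('wrist','w11')
for r in models.mark_of('wrist','gate_post')[:2]: print(round(r['conf'],2),r['pixel'],at_z('wrist',r['pixel'],.165))
P=cloud('wrist',d,d>0); q=P[(abs(P[:,2]-.165)<.006)&(abs(P[:,0]-.438)<.03)&(abs(P[:,1]-.2)<.03)]; print(len(q),q.mean(0) if len(q) else 0,np.ptp(q,axis=0) if len(q) else 0)
```

```text
43.5 [0.4397 0.2003 0.2408] [ 3.1413 -0.0004 -0.2971] [-0.3638 -0.967  -0.1365] 0.5460993533152951
0.75 [250.9, 203.5] [0.4382 0.2048 0.165 ]
243 [0.4405 0.205  0.1645] [0.0135 0.0136 0.0077]
```

View pics/w11.png

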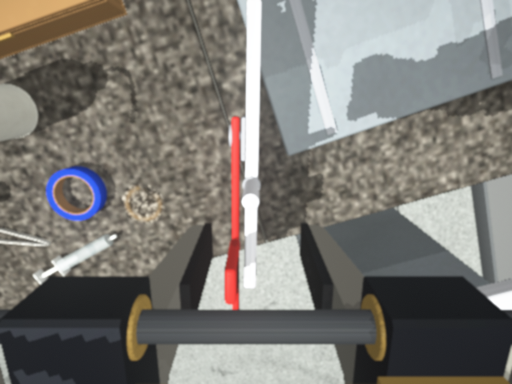

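The wrist view shows the post at (251,202) between the open fingers, with the gate running straight up the picture. I straddle the post loosely.

>>> arm_command:
  increments:
    - [[-0.001,-0.004,0.04],0,0.05]
    - [[-0.001,-0.004,0.08],0,0.05]
    - [[-0.001,-0.004,0.108],0,0.05]
    - [[-0.001,-0.004,0.108],0,0.035]
    - [[-0.001,-0.004,0.108],0,0.022]
    - [[-0.001,-0.004,0.108],0,0.022]
    - [[-0.001,-0.004,0.108],0,0.022]

```text
clock: 44.3
tool_pos: [0.4408, 0.2052, 0.1349]
ee_rot: [-3.14, -0.003, -0.297]
wrist_force: [-0.1, -0.3, -0.7]
width: 0.248
gripper_force: 0.0
```

Run:
```python
from h import *
st(); H=loc(-.125,.148); s=manip.read_state(); v=s['tool_pos'][:2]-H
print(np.hypot(*v)); phi=np.arctan2(v[1],v[0])-2*np.pi; th=LY-np.pi/2-phi; print('th',th)
W=[]
for t in np.arange(th-.1,.25,-.1):
    f=LY-np.pi/2-t; p=H+.1645*np.array([np.cos(f),np.sin(f)]); W.append((*p,s['tool_pos'][2],np.pi/2+LY-t))
inc(W); print(t)
```

```text
44.3 [0.4408 0.2052 0.1349] [-3.1398 -0.0034 -0.2965] [-0.0914 -0.2901 -0.724 ] 0.2477573792873766
0.1635558215150839
th 1.9301972498473283
[-0.0006, 0.0164, -0.0] -0.07
[0.0014, 0.0327, -0.0001] -0.17
[0.0049, 0.0488, -0.0001] -0.27
[0.0101, 0.0644, -0.0001] -0.37
[0.0168, 0.0794, -0.0001] -0.47
[0.025, 0.0937, -0.0001] -0.57
[0.0346, 0.1071, -0.0001] -0.67
[0.0454, 0.1194, -0.0001] -0.77
[0.0574, 0.1306, -0.0] -0.87
[0.0705, 0.1406, -0.0] -0.97
[0.0845, 0.1492, 0.0] -1.07
[0.0993, 0.1564, 0.0001] -1.17
[0.1148, 0.162, 0.0001] -1.27
[0.1307, 0.1661, 0.0002] -1.37
[0.1469, 0.1686, 0.0002] -1.47
[0.1634, 0.1694, 0.0003] -1.57
0.3301972498473269
```

>>> arm_command:
  increments:
    - [[-0.0006,0.0164,0],-0.07,0.022]
    - [[0.0014,0.0327,0],-0.17,0.022]
    - [[0.0049,0.0488,0],-0.27,0.022]
    - [[0.0101,0.0644,0],-0.37,0.022]
    - [[0.0168,0.0794,0],-0.47,0.022]
    - [[0.025,0.0937,0],-0.57,0.022]
    - [[0.0346,0.1071,0],-0.67,0.022]
    - [[0.0454,0.1194,0],-0.77,0.022]
    - [[0.0574,0.1306,0],-0.87,0.022]
    - [[0.0705,0.1406,0],-0.97,0.022]
    - [[0.0845,0.1492,0],-1.07,0.022]
    - [[0.0993,0.1564,0],-1.17,0.022]
    - [[0.1148,0.162,0],-1.27,0.022]
    - [[0.1307,0.1661,0],-1.37,0.022]
    - [[0.1469,0.1686,0],-1.47,0.022]
    - [[0.1634,0.1694,0],-1.57,0.022]
    - [[0.1634,0.1694,0],-1.57,0.022]

```text
clock: 46.0
tool_pos: [0.5486, -0.0057, 0.1345]
ee_rot: [3.137, -0.0, 1.273]
wrist_force: [1.3, 0.6, 0.3]
width: 0.242
gripper_force: 0.0
```

Run:
```python
from h import *
st(); H=loc(-.125,.148); s=manip.read_state(); v=s['tool_pos'][:2]-H
phi=np.arctan2(v[1],v[0]); th=LY-np.pi/2-phi; print('r',np.hypot(*v),'th',th)
W=[]
for t in (.27,.2,.15,.1,.06,.03,0,-.03,-.05):
    f=LY-np.pi/2-t; p=H+.1645*np.array([np.cos(f),np.sin(f)]); W.append((*p,s['tool_pos'][2],np.pi/2+LY-max(t,0)))
inc(W)
im,d=shot('wrist')
for r in models.mark_of('wrist','gate_post')[:2]: print(round(r['conf'],2),at_z('wrist',r['pixel'],.165))
```

```text
46.0 [ 0.5486 -0.0057  0.1345] [ 3.1368 -0.0002  1.2733] [1.3201 0.6425 0.336 ] 0.2421449164868575
r 0.16539360211311047 th 0.32191561711182914
[0.0012, 0.0085, 0.0] -0.061
[0.0023, 0.02, 0.0001] -0.131
[0.0036, 0.0281, 0.0001] -0.181
[0.0052, 0.0362, 0.0002] -0.231
[0.0069, 0.0425, 0.0002] -0.271
[0.0083, 0.0473, 0.0002] -0.301
[0.0098, 0.052, 0.0003] -0.331
[0.0115, 0.0566, 0.0003] -0.331
[0.0127, 0.0597, 0.0003] -0.331
0.76 [ 0.5502 -0.0041  0.165 ]
```

>>> arm_command:
  increments:
    - [[0.0012,0.0085,0],-0.061,0.022]
    - [[0.0023,0.02,0],-0.131,0.022]
    - [[0.0036,0.0281,0],-0.181,0.022]
    - [[0.0052,0.0362,0],-0.231,0.022]
    - [[0.0069,0.0425,0],-0.271,0.022]
    - [[0.0083,0.0473,0],-0.301,0.022]
    - [[0.0098,0.052,0],-0.331,0.022]
    - [[0.0106,0.054,0],-0.331,0.022]
    - [[0.0115,0.0566,0],-0.331,0.022]
    - [[0.0115,0.0566,0],-0.331,0.022]
    - [[0.0115,0.0566,0],-0.331,0.022]

```text
clock: 47.2
tool_pos: [0.6036, -0.0101, 0.1329]
ee_rot: [3.141, -0.0, 1.604]
wrist_force: [0.0, 0.3, -0.2]
width: 0.238
gripper_force: 0.0
```

```bash
cat > chk.py <<'E'
from h import *
st()
for n in('side','scene'):
    im,d=shot(n,n+'_c%d'%round(manip.read_state()['clock']*10))
    t=colorcloud(n,im,d,(0,150,80),(8,255,255),[[.50,-.2,.125],[.65,.1,.22]])
    print('tab',len(t),t.mean(0),np.percentile(t,[3,97],axis=0) if len(t) else 0)
    P=cloud(n,d,d>0); b=colorcloud(n,im,d,(0,150,80),(8,255,255),[[.50,-.2,.06],[.65,-.12,.14]]); print('nose',len(b),b.mean(0) if len(b) else 0)
    for l in('gate_post','gate_edge','latch_tab'):
      for r in models.mark_of(n,l)[:1]: print(l,round(r['conf'],2),np.array(r['pixel']),at_z(n,r['pixel'],{'gate_post':.165,'gate_edge':.11,'latch_tab':.155}[l]))
E
python3 chk.py
```

```text
47.2 [ 0.6036 -0.0101  0.1329] [ 3.1409 -0.0001  1.6045] [ 0.018   0.2734 -0.2074] 0.2378777210822789
tab 59 [ 0.5832 -0.093   0.1476] [[ 0.5805 -0.1043  0.1265]
 [ 0.586  -0.0776  0.1695]]
nose 61 [ 0.5885 -0.1501  0.0979]
gate_post 0.7 [271.6 189.6] [ 0.6    -0.0038  0.165 ]
gate_edge 0.84 [303.2 228.8] [ 0.5982 -0.1346  0.11  ]
latch_tab 0.62 [291.5 212.2] [ 0.5898 -0.0923  0.155 ]
tab 72 [ 0.5843 -0.0905  0.1498] [[ 0.581  -0.1024  0.1267]
 [ 0.5902 -0.0781  0.1705]]
nose 45 [ 0.5909 -0.1468  0.0956]
gate_post 0.81 [277.  187.1] [ 0.6074 -0.0141  0.165 ]
gate_edge 0.73 [299.7 213.4] [ 0.602  -0.1176  0.11  ]
latch_tab 0.72 [293.2 197.1] [ 0.613  -0.0782  0.155 ]
```

>>> arm_command:
  increments:
    - [[0,0.003,0],0,0.022]
    - [[0,0.006,0],0,0.022]
    - [[0,0.008,0],0,0.022]
    - [[0,0.008,0],0,0.022]
    - [[0,0.008,0],0,0.022]

```text
clock: 48.1
tool_pos: [0.6065, -0.01, 0.1324]
ee_rot: [-3.128, -0.0, 1.605]
wrist_force: [-18.5, -0.6, 12.5]
width: 0.238
gripper_force: 9.5
```

>>> arm_command:
  increments:
    - [[0,-0.005,0],0,0.022]
    - [[0,-0.01,0],0,0.022]
    - [[0,-0.015,0],0,0.022]
    - [[0,-0.017,0],0,0.022]
    - [[0,-0.017,0],0,0.022]

```text
clock: 48.6
tool_pos: [0.5965, -0.0105, 0.133]
ee_rot: [3.136, 0.0, 1.604]
wrist_force: [7.3, -0.1, -5.4]
width: 0.238
gripper_force: 4.1
```

```bash
python3 chk.py
```

```text
48.6 [ 0.5965 -0.0105  0.133 ] [3.1356 0.0002 1.6044] [ 7.3107 -0.1361 -5.4324] 0.23818284923036234
tab 60 [ 0.5822 -0.092   0.1501] [[ 0.5798 -0.1041  0.1266]
 [ 0.5853 -0.0773  0.1696]]
nose 55 [ 0.5879 -0.1482  0.0971]
gate_post 0.95 [269.9 191.7] [ 0.5911 -0.0059  0.165 ]
gate_edge 0.78 [302.6 228.6] [ 0.5975 -0.133   0.11  ]
latch_tab 0.89 [288.  213.8] [ 0.5788 -0.0894  0.155 ]
tab 73 [ 0.5832 -0.0905  0.1509] [[ 0.5802 -0.1026  0.1265]
 [ 0.5905 -0.0776  0.1701]]
nose 40 [ 0.5887 -0.1447  0.0962]
gate_post 0.81 [276.7 185.4] [ 0.6131 -0.0085  0.165 ]
gate_edge 0.69 [299.3 214.6] [ 0.5968 -0.1195  0.11  ]
latch_tab 0.68 [295.5 200.4] [ 0.6058 -0.0926  0.155 ]
```

The latch holds against a 7 N pull, and the tab is back down at its original place. I press shut once more, centre the fingers, release and retreat.

>>> arm_command:
  increments:
    - [[0,0.008,0],0,0.022]
    - [[0,0.015,0],0,0.022]
    - [[0,0.015,0],0,0.022]
    - [[0,0.008,0],0,0.03]
    - [[0,0.007,0],0,0.04]
    - [[0,0.007,0],0,0.04]
    - [[0,0.007,-0.04],0,0.04]
    - [[0,0.007,-0.09],0,0.04]
    - [[0,0.007,-0.14],0,0.04]
    - [[0,-0.03,-0.16],0,0.04]
    - [[0,-0.08,-0.16],0,0.04]
    - [[0,-0.12,-0.16],0,0.04]
    - [[0,-0.15,-0.16],0,0.04]
    - [[0,-0.15,-0.16],0,0.04]
    - [[0,-0.15,-0.16],0,0.04]

```text
clock: 50.5
tool_pos: [0.4449, -0.0157, 0.2933]
ee_rot: [3.14, 0.001, 1.604]
wrist_force: [1.0, -0.7, 0.6]
width: 0.439
gripper_force: 0.0
```

```bash
python3 chk.py
python3 - <<'E'
from h import *
import glob
f=sorted(glob.glob('pics/side_c*.png'))[-1]; im=cv2.imread(f); cv2.imwrite('pics/fin.png',cv2.resize(im[100:340,120:420],(750,600),interpolation=cv2.INTER_CUBIC))
E
```

```text
50.5 [ 0.4449 -0.0157  0.2933] [3.1395 0.0005 1.6044] [ 1.0241 -0.7349  0.5916] 0.4389725111076597
tab 61 [ 0.5845 -0.0916  0.1507] [[ 0.582  -0.1036  0.128 ]
 [ 0.5879 -0.0769  0.1698]]
nose 64 [ 0.591  -0.1489  0.0965]
gate_post 0.78 [274.1 189.3] [ 0.606  -0.0079  0.165 ]
gate_edge 0.82 [304.1 225.7] [ 0.6078 -0.1294  0.11  ]
latch_tab 0.77 [287.4 210.5] [ 0.5857 -0.0806  0.155 ]
tab 64 [ 0.5857 -0.09    0.1517] [[ 0.5819 -0.1011  0.1269]
 [ 0.5912 -0.077   0.1708]]
nose 47 [ 0.5926 -0.1476  0.0955]
gate_post 0.96 [280.3 188. ] [ 0.6111 -0.0252  0.165 ]
gate_edge 0.83 [299.4 210. ] [ 0.6137 -0.1084  0.11  ]
latch_tab 0.88 [292.1 201.3] [ 0.5954 -0.0862  0.155 ]
```

View pics/fin.png

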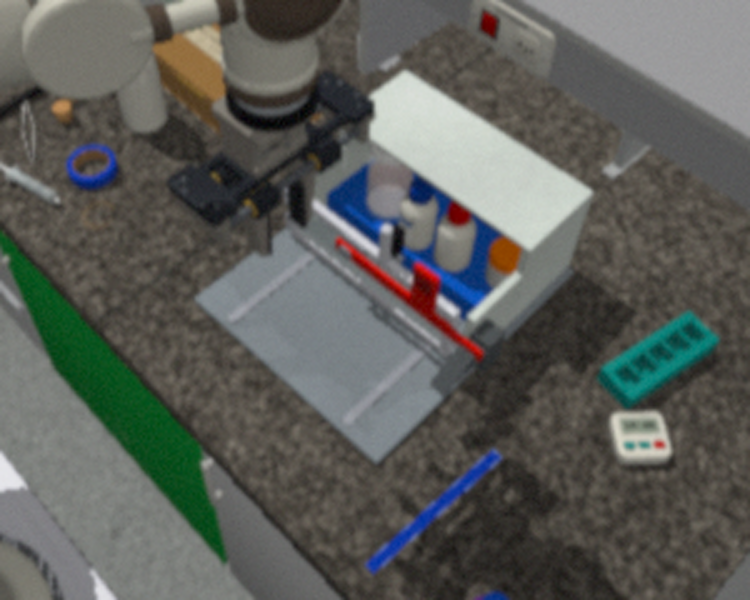

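The gate is shut with the bar down in its catch at about (480,352) in the crop. All four items stand upright in the closed tray and the bystanders are in place. Handing in.

```bash
python3 -c "
from bench import manip
print(manip.hand_in())"
```

```text
the job is handed in; nothing more can be done
None
```

I put the blue and red bottles, the oil jar and the orange pot upright in the tray (no green pot was there), slid the tray home, shut and latched the gate, and handed the job in at about 51 s; the hand-in gave no verdict.

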